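# Seat the plug gauge in the sprung setting block

### The arm

A 7-joint arm with a two-finger parallel gripper is mounted at the origin on a cart in front of the work surface, level with it; the furniture and walls round the work are solid. World frame = base frame: x ahead of the robot, y to its left, z up, the work surface at z = 0. Lengths are in m, angles in rad, forces in N, time in s.
With the tool pointing down it reaches from about 0.4 to 0.85 m from the base axis. Payload 10.4 kg.
Tool frame: the origin (TCP) lies on the centre line of the jaws, within the pads' length; the fingertips stand 8 mm ahead of it and the grasp point (between the pads) lies 11 mm behind it (r.finger_overhang is the distance from the TCP to the fingertips, in m); z points along the fingers, y is the line along which they close (so a half turn about z gives the same grasp; the last joint's range is limited). The gripper opens to 87 mm and grips with 3 to 60 N. Pads are 19 mm wide; open, the fingers measure 117 mm over their backs; the gripper's body (75 mm by 190 mm) begins 51 mm behind the grasp point.
Start: joints at [1.269, 0.332, -0.065, 1.46, 0.022, 1.35, -0.088], TCP at [0.172, -0.601, 0.202] pointing down, gripper open.
Joint ranges: [-2.6, 2.6], [-0.5, 2.12], [-1.47, 1.34], [0.16, 2.42], [-1.27, 4.41], [0.06, 2.06], [-2.6, 2.6]. Speed limits (rad/s): [2.22, 2.22, 2.79, 2.79, 3.14, 3.14, 3.14].

### API

Orientations are given as a unit quaternion [x, y, z, w].
In Python, from bench import r, vision gives the robot as it stands.
- The arm moves only by the tool drive_tool, never from a script. Its argument "series" is a list of rows, each a list of 2 entries, a list of its own where there are three numbers: the shift along the world's x, y, z in cm, then the turn about the world's z in degrees. A call has exactly 10 rows; each row shifts and turns the commanded pose from where the row before left it; what a row does not reach is not made up. A row lasts 1/8 s, in which the tool goes at most 62.5 mm and 10.7 degrees, less where a joint would pass 70% of its speed; a pose out of reach is approached as far as the arm can. A call with a gripper value outside its range is refused whole. "hand" is the closure, from 0 (fully open) to 1 (shut), set as the call begins (left out, the last holds). The fingers move at their own pace and stop on an object; "newtons" is the grip in N (left out, the last holds). Time passes only in rows, so rows that do not move let the fingers close, or fill a call up. It gives the time, the measured TCP pose, the force, the opening and the grip force at its end, in the units of the state.
- r.read_state(): the state, without advancing time (a new reading comes with each control period).
- vision.camera(name): name is "scene" or "top" or "wrist"; returns a dict with "color" (420x560x3 uint8, red, green, blue), "intrinsics" (3x3 intrinsics, pixels), "k1" (the pictures are not rectified: a ray, as slopes to the right and down, at radius r is drawn at 1 + k1 r^2 times it, then the intrinsics apply), "R" (3x3) and "t" (3): a world point X has camera coordinates R X + t; the wrist camera has in their place "mount" (4x4, takes a point from camera to tool coordinates, whose origin is the TCP and whose axes are the flange's). Camera axes: x right, y down, z forward; pixel columns grow to the right and rows downward; lengths in m; the calibration is good to about 2 mm. A picture is of the moment at which its call begins: read the wrist's pose just before it. There is no depth.
- r.close_job(): hands the job in; it is judged then, once.
The state is a dict: "time": time; "joint_positions": joint angles; "joint_vel": joint speeds; "joint_torque": joint torques, N m; "ee_pos": TCP position; "eef_rot": TCP orientation; "ft_force": force on the tool from outside, world axes, zero at the start; "torque": the same for the moment, N m; "width": finger opening in m; "grip_force": force on a finger pad.
Only numpy, scipy, OpenCV 4.12 (cv2) and the standard library are available. Lean on these libraries where they do the work, as an engineer would, in place of code of your own. Each camera call takes 0.05 s, during which the arm holds its last target. There are 200 camera calls.

### The job

Take the plug gauge with the red handle out of its wooden stand and seat it in the bore of the setting block. The brass plunger blocks the bore, so find by touch or sight where the bore sits, lean the handle towards the plunger side, enter with the low edge of the gauge, press that edge against the plunger to push it back, then straighten the gauge and slide it gently down until its collar sits flush on the block. Never force it (30 N on the block is too much), leave it upright and released, and leave the other things where they are.

Things in the scene. Friction and masses are not known exactly. Their poses are not given: they have to be found in the camera images.
- gauge: steel plug gauge standing in the stand. Origin: centre of its flat sharp-edged foot, z up its axis. Round steel shank 23 mm in diameter, z 0 to 32 mm; round collar 29 mm in diameter, z 32 to 36; red square handle 20 x 20 mm, faces along its x and y, z 36 to 80 (small button on top, to 81.5). About 0.16 kg. Grip the handle on two opposite faces
- stand: fixed dark wooden stand 64 x 64 x 14 mm; origin at the centre of its underside, z up. A round recess 31 mm wide, floor 6 mm above the origin, holds the foot of the gauge loosely
- block: fixed setting block. Origin: centre of the underside of its dark base (130 x 90 x 8 mm, screw heads to 11), z up. On it, over a 70 x 70 mm grey plate 4 mm thick, an aluminium cartridge 62 (x) x 64 (y) mm, top at z 50. It is clamped fast anywhere within 8 mm in x and 5 mm in y of the middle, square to the base: readings do not tell where, feel or see it. Plunger on its -x side, dark barrel outside
- mouth (a point): point over the middle of the base, 50 mm above the block's origin, at the bore mouth's height. The true mouth is the centre of the cartridge's top: up to 8 mm from this point in the block's x and 5 mm in y, none in z. The bore: round, upright, blind, 24.5 mm in diameter, 35 mm deep, 1 mm chamfer, polished. The cartridge's four sides are flat and upright (barrel on -x only)
- plunger (a joint): brass spring plunger in the bore's -x wall, square-edged nose 8 mm wide, 8 mm high, top 1.5 mm below the mouth. 0 = out: the nose stands 5 mm into the bore and blocks it; 0.005 = pushed back flush. The spring pushes to +x, 6 N out to 10 N flush. It does not yield to a push from above. Gauge home: reads about 0.003 to 0.005
- wax_pot: round grey and blue pot 66 mm wide, 30 mm high; leave alone. Origin at the centre of its underside
- tape_roll: roll of black tape 62 mm wide, 19 mm high, lying flat; leave alone. Origin at the centre of its underside
- brass_weight: pale brass disc 46 mm wide, 16 mm high; leave alone. Origin at the centre of its underside
- red_slug: red vinyl finger insert 24 mm wide, 30 mm high, standing; leave alone. Origin at the centre of its underside
- caliper: caliper 72 x 205 mm (along its y), 13 mm high, lying flat; leave alone. Origin at the middle of its underside
- sand_pad: round brown-red sanding pad 80 mm wide, 8 mm thick, lying flat; leave alone. Origin at the centre of its underside

How it is judged:
By the outcome, as a careful person would: the job done as asked, in the order asked, and still so for the second after the job is handed in, with the robot touching nothing.
It also fails if it takes over 72 s, if anything falls off the work surface, if the arm or the gripper's body presses on something with over 40 N, if the wrist force passes 120 N, or if a joint passes its speed limit or range.

## Working session

There is one attempt and no reset: what is moved stays moved. The work goes in short steps, Python scripts to look and compute and a tool call to move; the robot and the scene stay as the last step left them, time stands still between calls to the robot, and variables do not carry over. Pictures are saved under pics/ and viewed, at most 10 in all, crops included, and the job is handed in when it is done.

Besides the shell and the picture viewer there is one more tool, called after "Call:" by a JSON object that holds its "name" and its "arguments". drive_tool: Moves the arm, as the interface text tells. Its arguments: {"type":"object","properties":{"series":{"type":"array"},"hand":{"type":"number"},"newtons":{"type":"number"}},"required":["series"]}

```bash
ls; mkdir -p pics; cat > h.py <<'E'
import numpy as np, cv2
from bench import r, vision
from scipy.spatial.transform import Rotation as Ro
def cam(n):
    s=r.read_state(); c=vision.camera(n)
    if 'R' not in c or c.get('R') is None:
        T=np.eye(4);T[:3,:3]=Ro.from_quat(s['eef_rot']).as_matrix();T[:3,3]=s['ee_pos']
        M=np.linalg.inv(T@np.array(c['mount'])); c['R']=M[:3,:3];c['t']=M[:3,3]
    c['R']=np.array(c['R']);c['t']=np.array(c['t']);c['intrinsics']=np.array(c['intrinsics']);return c
def ray(c,uv):
    K=c['intrinsics'];k=c['k1'];uv=np.atleast_2d(np.array(uv,float))
    d=np.c_[(uv[:,0]-K[0,2])/K[0,0],(uv[:,1]-K[1,2])/K[1,1]];p=d.copy()
    for _ in range(30): p=d/(1+k*(p**2).sum(1,keepdims=True))
    return -c['R'].T@c['t'], np.c_[p,np.ones(len(p))]@c['R']
def plane(c,uv,z):
    o,d=ray(c,uv); return o+d*((z-o[2])/d[:,2:3])
def pix(c,X):
    q=np.atleast_2d(X)@c['R'].T+c['t'];p=q[:,:2]/q[:,2:];p=p*(1+c['k1']*(p**2).sum(1,keepdims=True))
    return p*c['intrinsics'][[0,1],[0,1]]+c['intrinsics'][:2,2]
def save(c,n): cv2.imwrite(f'pics/{n}.png',c['color'][:,:,::-1])
E
python3 - <<'E'
from h import *
c=cam('top');save(c,'top');print(c['intrinsics'],c['k1'],-c['R'].T@c['t'],c['R'])
c=cam('scene');save(c,'scene');print(-c['R'].T@c['t'])
s=r.read_state();print(s)
print(vision.camera('wrist')['mount'])
E
```

```text
pics
[[463.10881591   0.         277.35924818]
 [  0.         463.10881591 209.89582859]
 [  0.           0.           1.        ]] -0.1532733044867094 [-0.02592267  0.13391743  1.06876357] [[-0.25501461 -0.96691459  0.00661227]
 [-0.87799952  0.22868852 -0.4204978 ]
 [ 0.4050733  -0.11303865 -0.90726946]]
[-0.91312222 -0.00971391  0.72462403]
{'time': 0.1, 'joint_positions': array([ 1.26942257,  0.33278516, -0.06470402,  1.46084616,  0.0216077 ,
        1.34988265, -0.08850336]), 'joint_vel': array([ 0.00139249, -0.0010685 , -0.00255687, -0.00359278,  0.00059114,
       -0.00029324, -0.00020799]), 'joint_torque': array([ 2.25520758e-03, -6.24549866e+01,  2.52360088e-02, -3.90717030e+01,
       -6.14616042e-02,  3.66720767e-02,  1.60179104e-05]), 'ee_pos': array([ 0.17188238, -0.60052571,  0.20145354]), 'eef_rot': array([ 9.90299715e-01,  1.38946392e-01, -1.15247361e-04, -6.01857312e-04]), 'ft_force': array([-0.77984713, -0.26405434,  0.20707251]), 'torque': array([ 0.0482439 ,  0.02884768, -0.00485973]), 'grip_force': 0.0, 'width': 0.08702645209978231}
[[-2.73892150e-04 -9.55732190e-01 -2.94237839e-01  8.25081836e-02]
 [ 9.99999893e-01 -1.51740222e-04 -4.37975980e-04  1.80328665e-03]
 [ 3.73940027e-04 -2.94237928e-01  9.55732129e-01 -1.82751371e-01]
 [ 0.00000000e+00  0.00000000e+00  0.00000000e+00  1.00000000e+00]]
```

View pics/top.png

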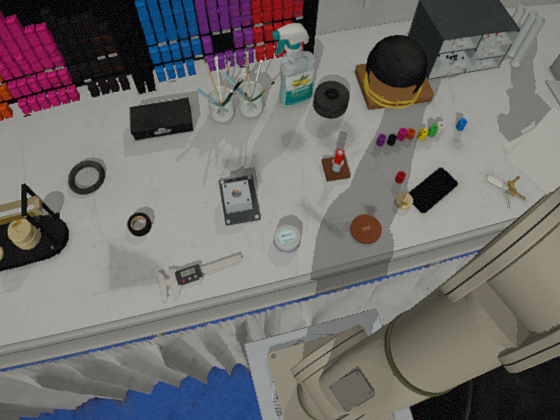

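View pics/scene.png

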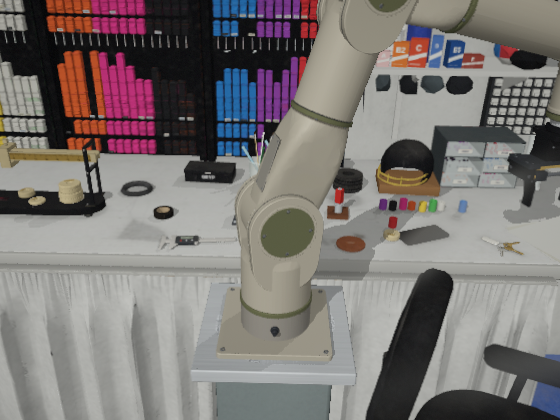

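The top view shows the stand with the red gauge at about (336,168), the block at (240,198) and the pot at (287,238). I'll locate both roughly and estimate the block's yaw from the outline of its base.

```bash
python3 - <<'E'
from h import *
c=cam('top')
print('stand',plane(c,[[336,169]],.014),'block',plane(c,[[240,199]],.03),'pot',plane(c,[[287,238]],.03))
im=c['color'];hsv=cv2.cvtColor(im,cv2.COLOR_RGB2HSV)
g=im.max(2)
m=np.zeros(g.shape,np.uint8);m[165:232,208:272]=(g[165:232,208:272]<85)*255
m=cv2.morphologyEx(m,cv2.MORPH_CLOSE,np.ones((5,5)))
cs,_=cv2.findContours(m,0,2);k=max(cs,key=cv2.contourArea)
b=cv2.boxPoints(cv2.minAreaRect(k));P=plane(c,b,.008);print(b,P)
for i in range(4):
  e=P[(i+1)%4]-P[i];print(np.linalg.norm(e),np.degrees(np.arctan2(e[1],e[0])))
print(P.mean(0))
save({'color':cv2.resize(im[140:240,200:360],None,fx=5,fy=5,interpolation=cv2.INTER_CUBIC)},'crop')
E
```

```text
stand [[ 0.5207588  -0.17698674  0.014     ]] block [[0.4904486  0.08725027 0.03      ]] pot [[0.35993328 0.00105384 0.03      ]]
[[217.17601 179.96799]
 [252.02402 173.63199]
 [260.248   218.86398]
 [225.4     225.19998]] [[0.57046502 0.13174906 0.008     ]
 [0.56578103 0.03932081 0.008     ]
 [0.43455897 0.04949609 0.008     ]
 [0.43968176 0.13765468 0.008     ]]
0.09254686551563752 -92.90109805911302
0.13161597626156463 175.56601719116455
0.08830730994670259 86.67434645961957
0.1309165204001758 -2.585479395566705
[0.50262169 0.08955516 0.008     ]
```

View pics/crop.png

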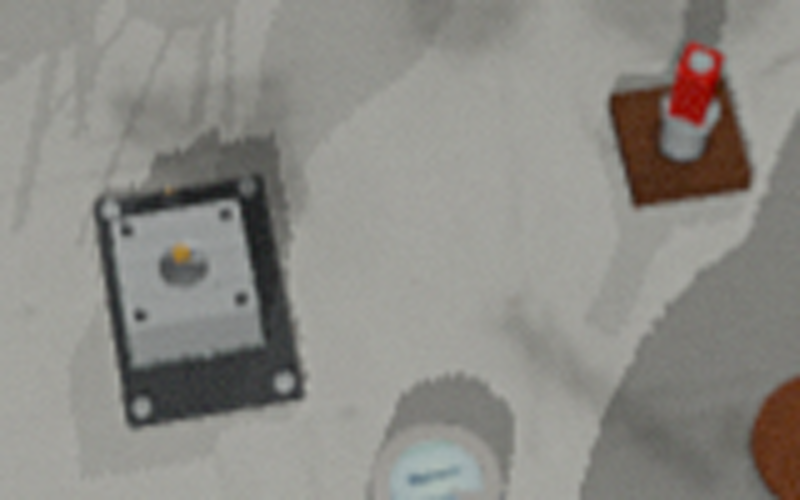

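Plunger barrel and nose sit on the far (world +x) side, crop (180,253), with the bore at (185,268), so the block's -x points roughly to world +x. I'll go above the stand.

Call:
{"name": "drive_tool", "arguments": {"series": [[[3.5,4.2,0.2],-1.6],[[3.5,4.2,0.2],-1.6],[[3.5,4.2,0.2],-1.6],[[3.5,4.2,0.2],-1.6],[[3.5,4.2,0.2],-1.6],[[3.5,4.2,0.2],-1.6],[[3.5,4.2,0.2],-1.6],[[3.5,4.2,0.2],-1.6],[[3.5,4.2,0.2],-1.6],[[3.4,4.4,0.2],-1.6]], "hand": 0}}

```text
time: 1.45
ee_pos: [0.5219, -0.1776, 0.2222]
eef_rot: [1.0, -0.001, 0.0, 0.0]
ft_force: [0.6, -0.2, 0.0]
width: 0.0871
grip_force: 0.0
```

```bash
python3 - <<'E'
from h import *
s=r.read_state();print(s['time'],s['ee_pos'],Ro.from_quat(s['eef_rot']).as_matrix().round(3))
c=cam('wrist');save(c,'w1')
print(pix(c,s['ee_pos']),plane(c,[[280,210]],.086))
hsv=cv2.cvtColor(c['color'],cv2.COLOR_RGB2HSV)
m=(((hsv[...,0]<8)|(hsv[...,0]>172))&(hsv[...,1]>150)&(hsv[...,2]>60)).astype(np.uint8)*255
cs,_=cv2.findContours(m,0,2);k=max(cs,key=cv2.contourArea);print(cv2.contourArea(k),cv2.boundingRect(k))
E
```

```text
1.45 [ 0.52185515 -0.17761291  0.22224391] [[ 1.    -0.002  0.   ]
 [-0.002 -1.    -0.   ]
 [ 0.     0.    -1.   ]]
[[280.1944849  245.48599211]] [[ 0.50407183 -0.17646659  0.086     ]]
244.0 (268, 170, 29, 26)
```

View pics/w1.png

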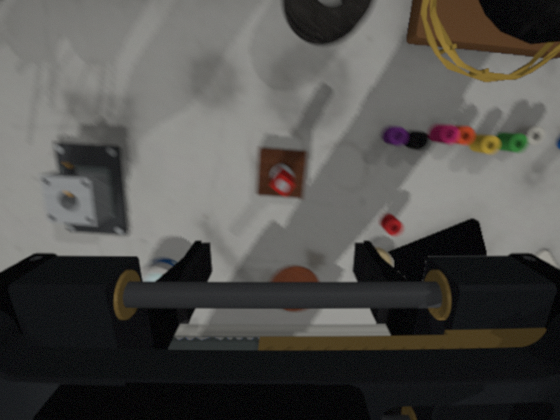

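The wrist view shows the handle top at (283,182), the stand around (283,172) and the block at left, (70,198). I'll measure the handle and go lower.

```bash
python3 - <<'E'
from h import *
c=cam('wrist');im=c['color']
print('handle top',plane(c,[[283,183]],.086))
hsv=cv2.cvtColor(im,cv2.COLOR_RGB2HSV)
m=np.zeros(im.shape[:2],np.uint8)
m[140:205,245:320]=((hsv[...,1]>110)&(hsv[...,0]<20)&(im[...,0]<130)&(im[...,0]>40))[140:205,245:320]*255
cs,_=cv2.findContours(m,0,2);k=max(cs,key=cv2.contourArea);R=cv2.minAreaRect(k);P=plane(c,cv2.boxPoints(R),.014)
print(R,P.mean(0),[np.round(np.linalg.norm(P[i]-P[i-1])*1e3,1) for i in range(4)])
save({'color':cv2.resize(im[145:215,240:330],None,fx=8,fy=8,interpolation=cv2.INTER_CUBIC)},'w1c')
E
```

```text
handle top [[ 0.53961676 -0.17110293  0.086     ]]
((289.6534729003906, 177.46534729003906), (45.77170944213867, 45.97072219848633), 5.710593223571777) [ 0.53112312 -0.18009328  0.014     ] [np.float64(63.3), np.float64(62.9), np.float64(60.5), np.float64(63.2)]
```

View pics/w1c.png

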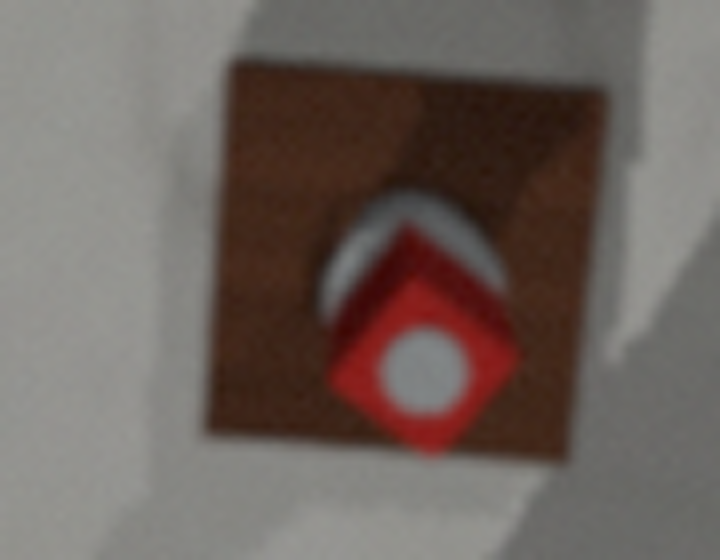

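```bash
python3 - <<'E'
from h import *
c=cam('wrist')
f=lambda q:np.array(q)/8+[240,145]-.4
print(plane(c,f([[424,372]]),.0875))
P=plane(c,f([[330,375],[433,455],[520,358],[415,275]]),.086);print(P,P.mean(0))
for i in range(4):
  e=P[(i+1)%4]-P[i];print(np.linalg.norm(e),np.degrees(np.arctan2(e[1],e[0])))
P=plane(c,f([[232,60],[607,92],[568,462],[207,435]]),.014);print('stand',P.mean(0))
E
```

```text
[[ 0.52913115 -0.18456328  0.0875    ]]
[[ 0.52822316 -0.1714959   0.086     ]
 [ 0.51673738 -0.18610301  0.086     ]
 [ 0.53088491 -0.19795994  0.086     ]
 [ 0.54250812 -0.18312909  0.086     ]] [ 0.52958839 -0.18467199  0.086     ]
0.0185820034044635 -128.17848862598788
0.018459128079496526 -39.9660755557646
0.018842849891437797 51.913537658105426
0.018422573301100607 140.84179957680695
stand [ 0.52945425 -0.18338204  0.014     ]
```

Call:
{"name": "drive_tool", "arguments": {"series": [[[0.15,-0.14,0],-7.8],[[0.15,-0.14,0],-7.8],[[0.15,-0.14,0],-7.8],[[0.15,-0.14,0],-7.8],[[0.15,-0.14,0],-7.6],[[0,0,-4],0],[[0,0,-4],0],[[0,0,-4],0],[[0,0,-3],0],[[0,0,-1.7],0]]}}

```text
time: 2.85
ee_pos: [0.5272, -0.1868, 0.0536]
eef_rot: [0.943, -0.333, -0.001, 0.0]
ft_force: [0.6, 0.6, 0.6]
width: 0.0868
grip_force: 0.0
```

Call:
{"name": "drive_tool", "arguments": {"series": [[[0,0,0],0],[[0,0,0],0],[[0,0,0],0],[[0,0,0],0],[[0,0,0],0],[[0,0,0],0],[[0,0,0],0],[[0,0,0],0],[[0,0,0],0],[[0,0,0],0]], "hand": 1, "newtons": 12}}

```text
time: 4.1
ee_pos: [0.5285, -0.1859, 0.0552]
eef_rot: [0.943, -0.332, -0.0, 0.0]
ft_force: [0.0, -0.1, 0.6]
width: 0.0197
grip_force: 11.9
```

```bash
python3 - <<'E'
from h import *
s=r.read_state();R=Ro.from_quat(s['eef_rot']).as_matrix();print(s['joint_positions'].round(2),R.round(3),np.degrees(np.arctan2(R[1,0],R[0,0])))
c=cam('wrist');save(c,'w2');print(pix(c,s['ee_pos']))
E
```

```text
[ 0.57  0.35 -0.37  1.78  0.14  1.04 -2.1 ] [[ 0.779 -0.627 -0.   ]
 [-0.627 -0.779 -0.   ]
 [ 0.     0.    -1.   ]] -38.82756976360047
[[282.2523956  246.03164655]]
```

View pics/w2.png

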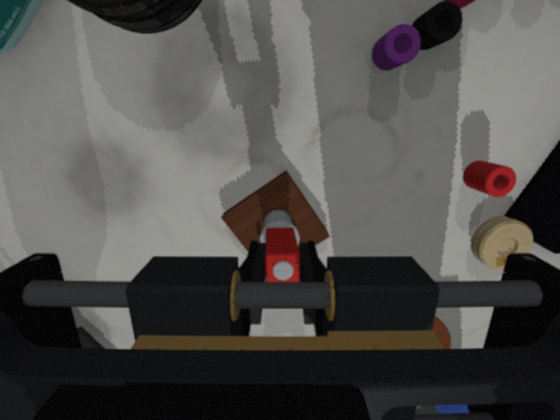

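Gripped: width 19.7 mm, with the button at (283,270). I'll lean it about the recess wall along tool +x, pivoting it in the pads, then lift it and check the tilt.

Call:
{"name": "drive_tool", "arguments": {"series": [[[0,0,0.2],0],[[0.2,-0.16,0],0],[[0.2,-0.16,0],0],[[0.2,-0.16,0],0],[[0.2,-0.16,0],0],[[0.2,-0.16,0],0],[[0.2,-0.16,0],0],[[0.2,-0.16,0],0],[[0,0,0],0],[[0,0,0],0]]}}

```text
time: 5.4
ee_pos: [0.5425, -0.1971, 0.0572]
eef_rot: [0.943, -0.332, -0.0, 0.0]
ft_force: [-0.8, 1.3, -2.2]
width: 0.0201
grip_force: 12.0
```

```bash
cat >> h.py <<'E'
def button(c,roi=(200,330,250,315)):
    im=c['color'];a,b,x,y=roi;hsv=cv2.cvtColor(im,cv2.COLOR_RGB2HSV)
    m=np.zeros(im.shape[:2],np.uint8)
    m[a:b,x:y]=(((hsv[...,0]<8)|(hsv[...,0]>172))&(hsv[...,1]>140)&(im[...,0]>50))[a:b,x:y]*255
    cs,h=cv2.findContours(m,cv2.RETR_CCOMP,2)
    hs=[k for k,q in zip(cs,h[0]) if q[3]>=0 and cv2.contourArea(k)>20]
    k=max(hs,key=cv2.contourArea); return cv2.minEnclosingCircle(k),cv2.boundingRect(max(cs,key=cv2.contourArea))
E
python3 - <<'E'
from h import *
s=r.read_state();print(s['ft_force'],s['width'])
c=cam('wrist');print(button(c))
R=Ro.from_quat(s['eef_rot']).as_matrix()
for th in range(0,26,5):
  t=np.radians(th); # grip at gauge z=60: button 21.5 mm above grasp pt; grasp point 11mm behind TCP
  for off in (0,):
    p=np.array([np.sin(t)*.0215,0,-.011-np.cos(t)*.0215]);print(th,pix(c,s['ee_pos']+R@p))
E
```

```text
[-0.78512662  1.29633924 -2.23770141] 0.02006970985937697
(((282.6666564941406, 268.6666564941406), 11.78521728515625), (265, 239, 35, 44))
0 [[282.25275946 269.73935328]]
5 [[282.25249287 266.74835846]]
10 [[282.25222435 263.62574153]]
15 [[282.25195656 260.40353446]]
20 [[282.25169223 257.11539881]]
25 [[282.25143407 253.79600472]]
```

```bash
python3 - <<'E'
from h import *
c=cam('wrist')
save({'color':cv2.resize(c['color'][180:300,220:350],None,fx=5,fy=5,interpolation=cv2.INTER_CUBIC)},'w3')
E
```

```text
(no output)
```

View pics/w3.png

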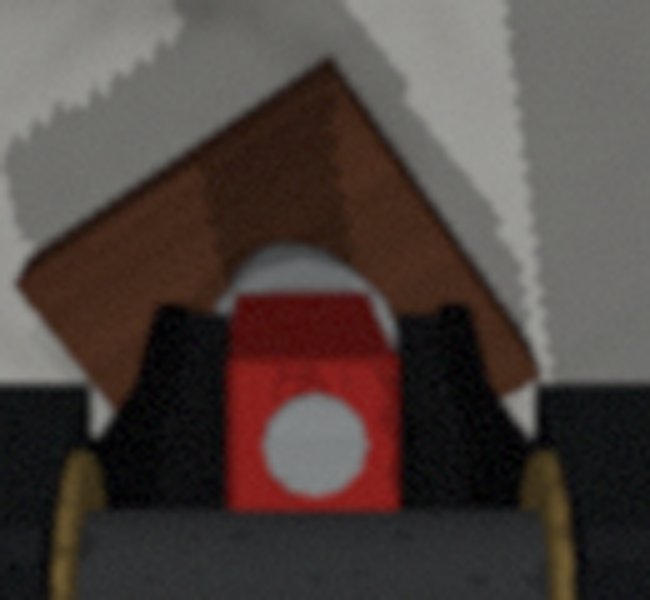

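```bash
cat >> h.py <<'E'
from scipy.optimize import least_squares
def tiltfit(c,s,bot,top,but,zg=None):
    R=Ro.from_quat(s['eef_rot']).as_matrix()
    def f(p,full=False):
        th,x0,z0=p; z0=zg if zg else z0   # gauge axis point z0 at tool (x0,0,-.011)
        a=np.array([np.sin(th),0,-np.cos(th)]);b=np.array([np.cos(th),0,np.sin(th)])
        P=[b*x+a*(z-z0)+[x0,0,-.011] for x,z in((.01,.036),(.01,.08),(0,.0815))]
        return pix(c,s['ee_pos']+np.array(P)@R.T)[:,1]-[bot,top,but]
    q=least_squares(f,[0.1,0,.06],x_scale=[.1,.005,.01]);return np.degrees(q.x[0]),q.x[1:]*1e3,q.fun.round(1)
E
python3 - <<'E'
from h import *
s=r.read_state();c=cam('wrist')
print(tiltfit(c,s,228,255,270,.06),tiltfit(c,s,238.4,251.6,268.6,.06))
print(tiltfit(c,s,228,255,270),tiltfit(c,s,238.4,251.6,268.6))
E
```

```text
(np.float64(1.3337725501060307), array([-1.37630026, 60.        ]), array([-0.1, -1. ,  1.1])) (np.float64(13.403036500106237), array([-4.80483366, 60.        ]), array([-0. , -0.4,  0.4]))
(np.float64(-1.8457141027868207), array([-10.03847553,  77.94102822]), array([ 0.,  0., -0.])) (np.float64(12.73774912804302), array([-6.34212397, 66.45445276]), array([-0.,  0., -0.]))
```

The tilt is about 13.4°, with the handle top's front edge at crop row 358 and the button at (316,443). I'll lift it and carry it to just short of the bore, turning so the lean points at the plunger.

Call:
{"name": "drive_tool", "arguments": {"series": [[[0,0,3.6],0],[[0,0,3.7],0],[[-1.28,3.56,0],4.4],[[-1.28,3.56,0],4.4],[[-1.28,3.56,0],4.4],[[-1.28,3.56,0],4.4],[[-1.28,3.56,0],4.4],[[-1.28,3.56,0],4.4],[[-1.28,3.56,0],4.4],[[-1.28,3.56,0],4.4]]}}

```text
time: 6.8
ee_pos: [0.4396, 0.0891, 0.1304]
eef_rot: [1.0, -0.03, 0.0, 0.0]
ft_force: [0.7, 1.2, -2.0]
width: 0.0199
grip_force: 11.9
```

Call:
{"name": "drive_tool", "arguments": {"series": [[[0,0,0],0],[[0,0,0],0],[[0,0,0],0],[[0,0,0],0],[[0,0,0],0],[[0,0,0],0],[[0,0,0],0],[[0,0,0],0],[[0,0,0],0],[[0,0,0],0]]}}

```text
time: 8.05
ee_pos: [0.4401, 0.0877, 0.1302]
eef_rot: [0.999, -0.032, -0.0, 0.0]
ft_force: [-0.7, -0.1, -2.1]
width: 0.0197
grip_force: 11.9
```

```bash
python3 - <<'E'
from h import *
s=r.read_state();R=Ro.from_quat(s['eef_rot']).as_matrix();print(np.degrees(np.arctan2(R[1,0],R[0,0])))
c=cam('wrist');print(c['color'].shape)
save({'color':cv2.resize(c['color'][60:300,160:400],None,fx=2.5,fy=2.5,interpolation=cv2.INTER_CUBIC)},'w4')
E
```

```text
-3.625625399274539
(420, 560, 3)
```

View pics/w4.png

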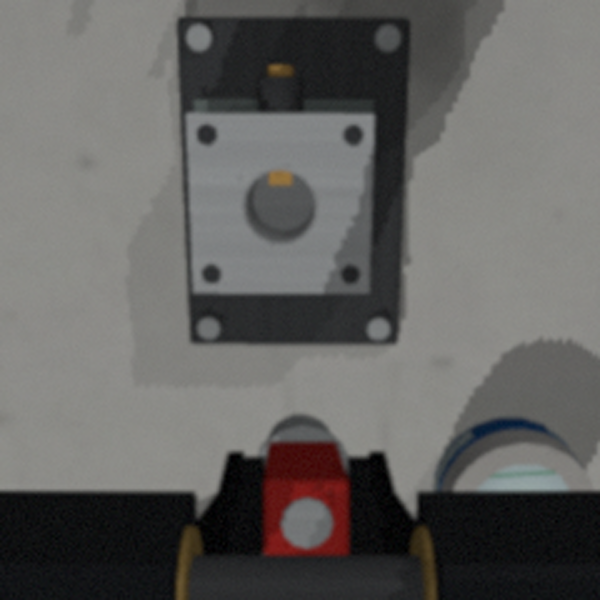

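The wrist picture shows the cartridge top with corners at crop (186,113), (376,112), (371,294), (191,294), the bore at (280,206) and the brass nose at (280,178).

```bash
python3 - <<'E'
from h import *
s=r.read_state();c=cam('wrist');R=Ro.from_quat(s['eef_rot']).as_matrix()
f=lambda q:np.array(q)/2.5+[160,60]-.3
ang=lambda P:[np.round(np.degrees(np.arctan2(*(P[i]-P[i-1])[1::-1])),2) for i in range(4)]
ln=lambda P:[np.round(1e3*np.linalg.norm(P[i]-P[i-1]),1) for i in range(4)]
im=c['color'];g=cv2.cvtColor(im,cv2.COLOR_RGB2GRAY)
P=plane(c,f([[186,113],[376,112],[371,294],[191,294]]),.05);print(P.mean(0),ang(P),ln(P))
B=plane(c,f([[180,18],[410,18],[398,342],[191,342]]),.008);print(B.mean(0),ang(B),ln(B))
S=plane(c,f([[199,38],[388,38],[379,328],[208,328]]),.011);print(S.mean(0),ang(S),ln(S))
print('bore',plane(c,f([[280,206]]),.05))
print('button seen',f([306.5,523]),'pred col',pix(c,s['ee_pos']+R@[-.004+.0215*.23,0,-.032]))
print('tool x,y of bore', (R.T@(plane(c,f([[280,206]]),.05)[0]-s['ee_pos']))*1e3)
print(tiltfit(c,s,60+443/2.5,60+479/2.5,60+523/2.5,.06))
# refine: bore mouth edge and cartridge side columns
row=g[125:165:8,225:320]
for y in (120,128,156,164): 
  q=g[y-2:y+3,228:316].astype(float).mean(0);d=np.abs(np.diff(q));print(y,[(228+i+.5,round(d[i])) for i in np.argsort(-d)[:4]])
E
```

```text
[0.5028803  0.09141123 0.05      ] [np.float64(-4.58), np.float64(-93.39), np.float64(176.23), np.float64(86.36)] [np.float64(62.4), np.float64(64.5), np.float64(62.7), np.float64(65.4)]
[0.50604346 0.08699291 0.008     ] [np.float64(-4.24), np.float64(-93.66), np.float64(176.31), np.float64(86.37)] [np.float64(127.9), np.float64(87.7), np.float64(127.8), np.float64(88.9)]
[0.50577039 0.08745819 0.011     ] [np.float64(-4.03), np.float64(-93.67), np.float64(176.22), np.float64(86.37)] [np.float64(113.4), np.float64(71.8), np.float64(113.4), np.float64(72.3)]
bore [[0.50295279 0.09173541 0.05      ]]
button seen [282.3 268.9] pred col [[280.01919469 267.31517992]]
tool x,y of bore [62.46618264 -7.96332429 80.17206885]
(np.float64(12.025236088748334), array([-4.76020252, 60.        ]), array([-0., -0.,  0.]))
120 [(np.float64(232.5), 39), (np.float64(234.5), 38), (np.float64(309.5), 38), (np.float64(308.5), 32)]
128 [(np.float64(232.5), 37), (np.float64(234.5), 36), (np.float64(308.5), 25), (np.float64(235.5), 24)]
156 [(np.float64(233.5), 33), (np.float64(235.5), 33), (np.float64(236.5), 25), (np.float64(308.5), 24)]
164 [(np.float64(236.5), 33), (np.float64(234.5), 32), (np.float64(235.5), 27), (np.float64(233.5), 23)]
```

Call:
{"name": "drive_tool", "arguments": {"series": [[[1.2,0.08,0],0],[[1.2,0.08,0],0],[[1.2,0.08,0],0],[[1.2,0.08,0],0],[[1.2,0.08,0],0],[[1.28,0.1,0],0],[[0,0,-1.1],0],[[0,0,-1.1],0],[[0,0,0],0],[[0,0,0],0]], "hand": 1, "newtons": 60}}

```text
time: 9.4
ee_pos: [0.5128, 0.0927, 0.1083]
eef_rot: [1.0, -0.032, 0.0, 0.0]
ft_force: [0.5, -0.4, -1.0]
width: 0.0192
grip_force: 59.9
```

```bash
python3 - <<'E'
from h import *
s=r.read_state();R=Ro.from_quat(s['eef_rot']).as_matrix()
c=cam('wrist');print(s['ee_pos'],R.T@([.50295,.09174,.05]-s['ee_pos'])*1e3)
save({'color':cv2.resize(c['color'][160:290,215:345],None,fx=4.6,fy=4.6,interpolation=cv2.INTER_CUBIC)},'w5')
E
```

```text
[0.5127688  0.09268666 0.1082551 ] [-9.74285646  1.55016432 58.25491645]
```

View pics/w5.png

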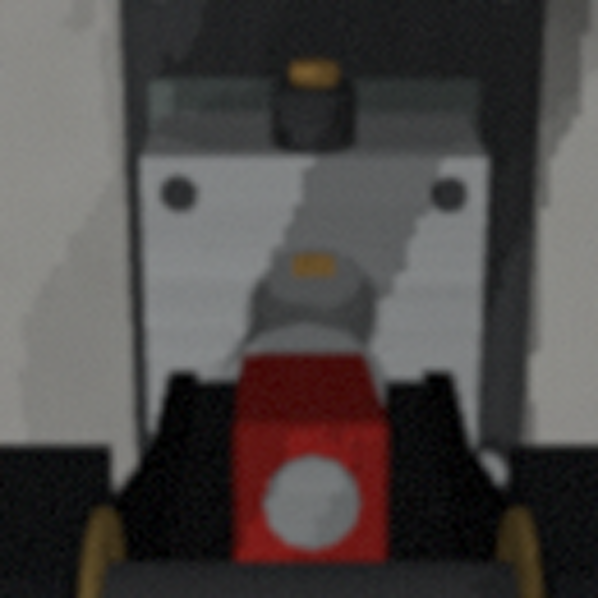

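The bore, nose and barrel are at crop column 313 and the gauge at 311, so they nearly line up. I'll nudge 0.5 mm in -y and enter gently.

Call:
{"name": "drive_tool", "arguments": {"series": [[[0.13,-0.06,0],0],[[0,0,-0.3],0],[[0,0,-0.3],0],[[0,0,-0.2],0],[[0,0,-0.1],0],[[0,0,-0.1],0],[[0,0,0],0],[[0,0,0],0],[[0,0,0],0],[[0,0,0],0]]}}

```text
time: 10.7
ee_pos: [0.5143, 0.0921, 0.0982]
eef_rot: [0.999, -0.032, 0.0, 0.0]
ft_force: [0.4, -0.1, -2.5]
width: 0.0193
grip_force: 59.9
```

Call:
{"name": "drive_tool", "arguments": {"series": [[[0,0,-0.05],0],[[0,0,0],0],[[0,0,-0.05],0],[[0,0,0],0],[[0,0,-0.03],0],[[0,0,0],0],[[0,0,0],0],[[0,0,0],0],[[0,0,0],0],[[0,0,0],0]]}}

```text
time: 11.95
ee_pos: [0.5143, 0.0921, 0.0969]
eef_rot: [0.999, -0.032, 0.0, 0.0]
ft_force: [0.1, -1.1, 1.2]
width: 0.0191
grip_force: 59.9
```

Call:
{"name": "drive_tool", "arguments": {"series": [[[0,0,0.03],0],[[0.05,0,0],0],[[0.05,0,0],0],[[0.05,-0.01,0],0],[[0.05,0,0],0],[[0.05,0,0],0],[[0.05,-0.01,0],0],[[0,0,0],0],[[0,0,0],0],[[0,0,0],0]]}}

```text
time: 13.2
ee_pos: [0.5179, 0.0918, 0.0975]
eef_rot: [0.999, -0.032, 0.001, 0.0]
ft_force: [-0.8, -1.8, -0.0]
width: 0.0193
grip_force: 59.9
```

Call:
{"name": "drive_tool", "arguments": {"series": [[[0.05,0,0],0],[[0,0,0],0],[[0.05,0,0],0],[[0,0,0],0],[[0.05,-0.01,0],0],[[0,0,0],0],[[0,0,0],0],[[0,0,0],0],[[0,0,0],0],[[0,0,0],0]]}}

```text
time: 14.45
ee_pos: [0.5188, 0.0918, 0.0973]
eef_rot: [0.999, -0.032, 0.0, 0.0]
ft_force: [-1.6, -2.2, 4.8]
width: 0.0189
grip_force: 59.9
```

```bash
python3 - <<'E'
from h import *
s=r.read_state();print(s['ft_force'],s['torque'],s['ee_pos'])
c=cam('wrist')
save({'color':cv2.resize(c['color'][180:290,215:345],None,fx=5.5,fy=5.4,interpolation=cv2.INTER_CUBIC)},'w6')
E
```

```text
[-1.56699947 -2.18642848  4.77705492] [-0.50620961  0.5103486  -0.03838081] [0.51882732 0.09182336 0.09729145]
```

View pics/w6.png

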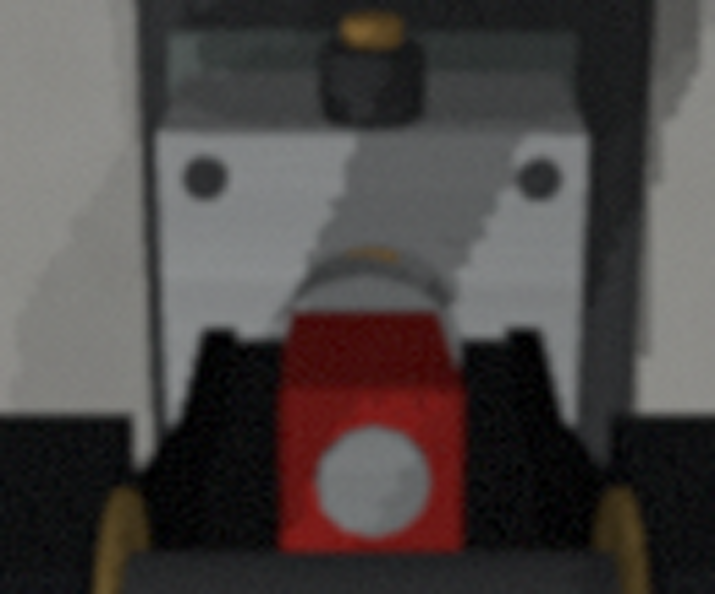

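The gauge column (373) now matches the bore and barrel (373), and the brass nose is just visible at (373,255). The small -y force says to shift a little towards -y. I'll unload slightly and keep pressing towards the plunger.

Call:
{"name": "drive_tool", "arguments": {"series": [[[0,-0.05,0.03],0],[[0,0,0],0],[[0.05,0,0],0],[[0,0,0],0],[[0.05,0,0],0],[[0,0,0],0],[[0,0,0],0],[[0,0,0],0],[[0,0,0],0],[[0,0,0],0]]}}

```text
time: 15.75
ee_pos: [0.5197, 0.0913, 0.0974]
eef_rot: [0.999, -0.032, -0.0, 0.0]
ft_force: [-2.5, 0.1, 1.9]
width: 0.0192
grip_force: 59.9
```

```bash
cat > look.py <<'E'
from h import *
s=r.read_state();print(s['time'],s['ee_pos'].round(4),s['ft_force'].round(1),s['torque'].round(2))
c=cam('wrist');im=c['color'];hsv=cv2.cvtColor(im,cv2.COLOR_RGB2HSV)
# brass nose
H=hsv[215:245,270:296];m=(H[...,0]>10)&(H[...,0]<28)&(H[...,1]>110);ys,xs=np.nonzero(m)
if len(ys): print('brass rows',ys.min()+215,ys.max()+215,'cols',xs.min()+270,xs.max()+270,len(ys),
  'tip',plane(c,[[283,ys.max()+215.5]],.0485),'back',plane(c,[[283,ys.min()+214.5]],.0485))
# handle profile down column 274..280 (red)
col=im[200:300,272:277].astype(float).mean(1);red=col[:,0]-col[:,1];
d=np.diff(red);print('red rows',[(200+i+1,round(d[i])) for i in np.argsort(-np.abs(d))[:5]])
(b,rad),_=button(c);print('button',b)
rr=red>25; i0=np.nonzero(rr)[0][0]; 
g=np.gradient(red); t=np.argmax(g[i0+4:i0+30])+i0+4
print('bot',200+i0-.5,'top',200+t, tiltfit(c,s,200+i0-.5,200+t,b[1],.06))
E
python3 look.py
```

```text
15.75 [0.5197 0.0913 0.0974] [-2.5  0.1  1.9] [-0.14  0.74  0.  ]
red rows [(np.int64(282), -41), (np.int64(283), -32), (np.int64(238), 23), (np.int64(276), 19), (np.int64(281), -17)]
button (282.4071044921875, 268.6366271972656)
bot 237.5 top 251 (np.float64(12.757940476304443), array([-4.69318143, 60.        ]), array([-0., -0.,  0.]))
```

Call:
{"name": "drive_tool", "arguments": {"series": [[[0,0,0.04],0],[[0,0,0],0],[[0.05,0,0],0],[[0,0,0],0],[[0.05,0,0],0],[[0,0,0],0],[[0.05,-0.01,0],0],[[0,0,0],0],[[0,0,0],0],[[0,0,0],0]]}}

```text
time: 17.05
ee_pos: [0.5211, 0.0912, 0.0978]
eef_rot: [0.999, -0.032, -0.0, 0.0]
ft_force: [-4.2, -1.2, -1.7]
width: 0.0192
grip_force: 59.8
```

```bash
python3 look.py
```

```text
17.05 [0.5211 0.0912 0.0978] [-4.2 -1.2 -1.7] [-0.41  1.22  0.11]
red rows [(np.int64(282), -39), (np.int64(283), -31), (np.int64(239), 21), (np.int64(276), 20), (np.int64(262), -19)]
button (282.2945251464844, 268.4451904296875)
bot 238.5 top 251 (np.float64(13.774041184204425), array([-5.05526007, 60.        ]), array([-0. , -0.1,  0.1]))
```

A horizontal push of 4 N with no vertical load means the edge is on the plunger's face. I'll continue.

Call:
{"name": "drive_tool", "arguments": {"series": [[[0.05,0,0],0],[[0.05,0,0],0],[[0.05,-0.01,0],0],[[0.05,0,0],0],[[0.05,0,0],0],[[0.05,-0.01,0],0],[[0,0,0],0],[[0,0,0],0],[[0,0,0],0],[[0,0,0],0]]}}

```text
time: 18.35
ee_pos: [0.5234, 0.0911, 0.0976]
eef_rot: [1.0, -0.032, -0.001, 0.0]
ft_force: [-6.9, -1.1, -0.2]
width: 0.0191
grip_force: 59.9
```

```bash
python3 look.py
```

```text
18.35 [0.5234 0.0911 0.0976] [-6.9 -1.1 -0.2] [-0.35  2.    0.09]
red rows [(np.int64(282), -40), (np.int64(283), -32), (np.int64(240), 26), (np.int64(276), 20), (np.int64(262), -19)]
button (282.2945251464844, 268.4451904296875)
bot 239.5 top 251 (np.float64(14.71633735948632), array([-5.44844601, 60.        ]), array([-0. , -0.1,  0.1]))
```

Call:
{"name": "drive_tool", "arguments": {"series": [[[0.05,0,0],0],[[0.05,0,0],0],[[0.05,-0.01,0],0],[[0.05,0,0],0],[[0.05,0,0],0],[[0.05,-0.01,0],0],[[0,0,0],0],[[0,0,0],0],[[0,0,0],0],[[0,0,0],0]]}}

```text
time: 19.65
ee_pos: [0.5262, 0.0912, 0.0975]
eef_rot: [1.0, -0.031, -0.001, 0.0]
ft_force: [-6.9, -1.3, -1.6]
width: 0.0196
grip_force: 59.9
```

```bash
python3 look.py
```

```text
19.65 [0.5262 0.0912 0.0975] [-6.9 -1.3 -1.6] [-0.1   2.23  0.06]
red rows [(np.int64(282), -40), (np.int64(283), -30), (np.int64(242), 22), (np.int64(276), 21), (np.int64(262), -19)]
button (282.2449645996094, 268.4664306640625)
bot 241.5 top 251 (np.float64(16.587631434728344), array([-6.23299704, 60.        ]), array([ 0. , -0.1,  0.1]))
```

The push stalls at about 7 N because the gauge pivots in the pads. I'll go down along the nose instead, so the inclined shank cams it back and the heel reaches the opposite chamfer.

Call:
{"name": "drive_tool", "arguments": {"series": [[[0,0,-0.05],0],[[0,0,-0.05],0],[[0,0,-0.05],0],[[0,0,-0.05],0],[[0,0,-0.05],0],[[0,0,0],0],[[0,0,0],0],[[0,0,0],0],[[0,0,0],0],[[0,0,0],0]]}}

```text
time: 20.95
ee_pos: [0.5278, 0.0913, 0.0964]
eef_rot: [1.0, -0.032, 0.001, -0.0]
ft_force: [-6.0, -0.8, 6.5]
width: 0.019
grip_force: 60.0
```

```bash
python3 look.py
```

```text
20.95 [0.5278 0.0913 0.0964] [-6.  -0.8  6.5] [-0.29  1.87  0.11]
red rows [(np.int64(282), -39), (np.int64(283), -33), (np.int64(243), 21), (np.int64(276), 18), (np.int64(261), -17)]
button (282.2391357421875, 268.5)
bot 242.5 top 251 (np.float64(17.51240467882051), array([-6.62335171, 60.        ]), array([ 0. , -0.1,  0.1]))
```

```bash
python3 - <<'E'
from h import *
c=vision.camera('wrist');M0=np.array(c['mount'])
def at(pos):
    T=np.eye(4);T[:3,:3]=Ro.from_euler('z',-3.65,degrees=True).as_matrix()@np.diag([1,-1,-1.]);T[:3,3]=pos
    M=np.linalg.inv(T@M0);return dict(intrinsics=np.array(c['intrinsics']),k1=c['k1'],R=M[:3,:3],t=M[:3,3])
w5=at([.51277,.09269,.10826]);w6=at([.51883,.09182,.09729])
print('w5 nose back/tip',plane(w5,[[282.8,160+255/4.6-.3],[282.8,160+277/4.6-.3]],.0485))
print('w6 nose back/occl',plane(w6,[[282.8,180+248/5.4-.3],[282.8,180+262/5.4-.3]],.0485))
print('cart far edge w5',plane(w5,[[282.8,160+155/4.6-.3]],.05),'w6',plane(w6,[[282.8,180+131/5.4-.3]],.05))
# current picture: gray profile down nose column
d=cam('wrist');g=d['color'].astype(int)
for y in range(205,246): print(y,g[y,279:287].mean(0).round().astype(int),end='; ')
E
```

```text
w5 nose back/tip [[0.51439802 0.09081644 0.0485    ]
 [0.50999465 0.09109529 0.0485    ]]
w6 nose back/occl [[0.51485016 0.09032214 0.0485    ]
 [0.51252435 0.09046941 0.0485    ]]
cart far edge w5 [[0.53424564 0.08956227 0.05      ]] w6 [[0.53422821 0.08909781 0.05      ]]
205 [33 34 35]; 206 [33 33 35]; 207 [34 34 36]; 208 [34 35 36]; 209 [35 36 37]; 210 [37 37 38]; 211 [37 38 39]; 212 [34 35 36]; 213 [35 35 37]; 214 [53 54 54]; 215 [79 80 81]; 216 [93 95 95]; 217 [96 97 98]; 218 [95 97 97]; 219 [93 95 96]; 220 [92 94 95]; 221 [92 93 94]; 222 [92 94 95]; 223 [92 94 95]; 224 [93 95 95]; 225 [92 94 94]; 226 [92 93 94]; 227 [91 92 92]; 228 [90 92 92]; 229 [90 92 93]; 230 [90 92 92]; 231 [90 92 92]; 232 [91 93 93]; 233 [92 93 94]; 234 [90 92 93]; 235 [84 86 86]; 236 [81 83 84]; 237 [89 91 92]; 238 [96 98 99]; 239 [ 97  99 100]; 240 [ 96  99 100]; 241 [94 94 94]; 242 [81 69 70]; 243 [67 34 33]; 244 [64 14 12]; 245 [62 11 11];
```

The numbers show the low edge was resting on top of the nose: the camera puts the nose tip at x=0.510 and the edge was beyond it. The tilt is now 17.5°, which gives more room. I'll back off, shift 6 mm back and re-enter ahead of the nose.

Call:
{"name": "drive_tool", "arguments": {"series": [[[0,0,0.3],0],[[-0.3,0.01,0],0],[[-0.3,0.01,0],0],[[0,0,0],0],[[0,0,-0.1],0],[[0,0,-0.1],0],[[0,0,-0.1],0],[[0,0,-0.05],0],[[0,0,0],0],[[0,0,0],0]]}}

```text
time: 22.35
ee_pos: [0.5227, 0.0912, 0.0965]
eef_rot: [0.999, -0.032, 0.002, -0.0]
ft_force: [0.1, -0.5, 10.7]
width: 0.0194
grip_force: 60.0
```

```bash
python3 look.py; python3 - <<'E'
from h import *
d=cam('wrist');g=d['color'].astype(int)
for y in range(212,248): print(y,g[y,280:286].mean(0).round().astype(int),end='; ')
E
```

```text
22.35 [0.5227 0.0912 0.0965] [ 0.1 -0.5 10.7] [-0.26  0.26  0.02]
brass rows 232 232 cols 284 285 2 tip [[0.51302507 0.08989521 0.0485    ]] back [[0.51392793 0.08983845 0.0485    ]]
red rows [(np.int64(282), -39), (np.int64(283), -31), (np.int64(241), 20), (np.int64(276), 19), (np.int64(242), 18)]
button (282.21246337890625, 268.6533508300781)
bot 240.5 top 251 (np.float64(15.578526632496198), array([-5.86712622, 60.        ]), array([ 0., -0.,  0.]))
212 [96 98 98]; 213 [94 95 96]; 214 [94 96 96]; 215 [94 95 96]; 216 [92 94 95]; 217 [93 95 95]; 218 [93 95 96]; 219 [92 94 95]; 220 [91 92 94]; 221 [91 92 93]; 222 [91 92 93]; 223 [90 92 92]; 224 [91 93 94]; 225 [90 92 92]; 226 [91 92 93]; 227 [91 93 94]; 228 [91 92 93]; 229 [90 91 92]; 230 [86 83 77]; 231 [90 76 57]; 232 [85 71 50]; 233 [72 67 60]; 234 [76 77 76]; 235 [88 90 91]; 236 [95 98 98]; 237 [95 98 98]; 238 [94 98 98]; 239 [92 93 94]; 240 [83 72 72]; 241 [70 38 38]; 242 [64 15 14]; 243 [64  9  8]; 244 [64 12 11]; 245 [65 12 11]; 246 [64 12 11]; 247 [66 12 10];
```

The gauge edge still covers half of the nose, so I'll move back another 4 mm.

Call:
{"name": "drive_tool", "arguments": {"series": [[[0,0,0.3],0],[[-0.2,0.01,0],0],[[-0.2,0.01,0],0],[[0,0,0],0],[[0,0,0],0],[[0,0,-0.1],0],[[0,0,-0.1],0],[[0,0,-0.05],0],[[0,0,0],0],[[0,0,0],0]]}}

```text
time: 23.7
ee_pos: [0.5174, 0.0913, 0.0956]
eef_rot: [0.999, -0.032, 0.0, 0.0]
ft_force: [1.0, 0.2, 0.9]
width: 0.0191
grip_force: 60.0
```

```bash
cat >> look.py <<'E'
for y in range(214,246): print(y,im[y,280:286].astype(int).mean(0).round().astype(int),end='; ')
E
python3 look.py
```

```text
23.7 [0.5174 0.0913 0.0956] [1.  0.2 0.9] [ 0.07 -0.06  0.01]
brass rows 226 229 cols 278 285 32 tip [[0.51062526 0.08977867 0.0485    ]] back [[0.51419078 0.08955526 0.0485    ]]
red rows [(np.int64(282), -41), (np.int64(283), -31), (np.int64(241), 21), (np.int64(276), 20), (np.int64(263), -16)]
button (282.30950927734375, 268.9047546386719)
bot 240.5 top 252 (np.float64(15.099449575373514), array([-6.07374427, 60.        ]), array([ 0. , -0.4,  0.4]))
214 [93 95 95]; 215 [91 93 94]; 216 [91 93 94]; 217 [92 93 94]; 218 [91 93 93]; 219 [91 92 93]; 220 [92 93 94]; 221 [92 93 94]; 222 [91 93 94]; 223 [91 93 94]; 224 [86 84 83]; 225 [90 79 64]; 226 [98 77 47]; 227 [102  79  43]; 228 [102  79  43]; 229 [100  80  47]; 230 [91 78 60]; 231 [75 72 66]; 232 [64 64 65]; 233 [71 72 73]; 234 [85 87 88]; 235 [93 96 96]; 236 [94 97 98]; 237 [93 97 96]; 238 [94 95 96]; 239 [88 82 82]; 240 [74 52 52]; 241 [66 22 22]; 242 [66 12 10]; 243 [65 13 10]; 244 [65 12  9]; 245 [65 10 10];
```

The nose is now fully visible (rows 225–230) and the gauge edge is in front of it. I'll go forward 2 mm while lowering.

Call:
{"name": "drive_tool", "arguments": {"series": [[[0.05,0,0],0],[[0.05,0,-0.02],0],[[0.05,-0.01,-0.03],0],[[0.05,0,-0.03],0],[[0,0,-0.03],0],[[0,0,0],0],[[0,0,0],0],[[0,0,0],0],[[0,0,0],0],[[0,0,0],0]]}}

```text
time: 25.0
ee_pos: [0.5193, 0.0912, 0.0944]
eef_rot: [1.0, -0.032, 0.0, 0.0]
ft_force: [0.5, 0.4, 4.6]
width: 0.0193
grip_force: 60.0
```

```bash
python3 look.py
```

```text
25.0 [0.5193 0.0912 0.0944] [0.5 0.4 4.6] [0.19 0.15 0.  ]
brass rows 228 232 cols 278 285 30 tip [[0.51031082 0.08984699 0.0485    ]] back [[0.51476927 0.08956768 0.0485    ]]
red rows [(np.int64(282), -39), (np.int64(283), -32), (np.int64(241), 23), (np.int64(276), 18), (np.int64(277), 17)]
button (282.2196350097656, 268.6495361328125)
bot 240.5 top 251 (np.float64(15.579498005913845), array([-5.86974588, 60.        ]), array([ 0., -0.,  0.]))
214 [94 96 96]; 215 [94 96 96]; 216 [94 95 96]; 217 [91 93 94]; 218 [91 92 93]; 219 [91 92 94]; 220 [90 92 92]; 221 [92 93 94]; 222 [90 92 93]; 223 [91 93 94]; 224 [92 94 94]; 225 [92 94 95]; 226 [90 92 92]; 227 [85 81 76]; 228 [92 77 56]; 229 [99 78 45]; 230 [101  78  42]; 231 [100  79  44]; 232 [89 74 50]; 233 [75 70 61]; 234 [78 78 79]; 235 [90 92 93]; 236 [95 98 98]; 237 [96 98 99]; 238 [94 98 98]; 239 [92 93 93]; 240 [80 69 68]; 241 [68 33 31]; 242 [65 14 14]; 243 [65 12 10]; 244 [64 11 10]; 245 [65 11 12];
```

Call:
{"name": "drive_tool", "arguments": {"series": [[[0.05,0,0.02],0],[[0.05,0,0],0],[[0.05,-0.01,0],0],[[0.05,0,0],0],[[0.05,0,0],0],[[0.05,-0.01,0],0],[[0.05,0,0],0],[[0.05,0,0],0],[[0,0,0],0],[[0,0,0],0]]}}

```text
time: 26.3
ee_pos: [0.5223, 0.0909, 0.094]
eef_rot: [1.0, -0.032, -0.001, 0.0]
ft_force: [-4.9, 0.7, 2.1]
width: 0.0195
grip_force: 60.0
```

```bash
python3 look.py
```

```text
26.3 [0.5223 0.0909 0.094 ] [-4.9  0.7  2.1] [0.33 1.76 0.04]
brass rows 232 235 cols 278 285 24 tip [[0.51068906 0.08970816 0.0485    ]] back [[0.51428143 0.08948364 0.0485    ]]
red rows [(np.int64(282), -39), (np.int64(283), -31), (np.int64(243), 23), (np.int64(244), 18), (np.int64(281), -17)]
button (282.1949157714844, 268.61865234375)
bot 242.5 top 251 (np.float64(17.466300872198875), array([-6.64544893, 60.        ]), array([ 0., -0.,  0.]))
214 [94 95 96]; 215 [94 96 96]; 216 [94 95 95]; 217 [93 95 95]; 218 [94 95 96]; 219 [93 95 95]; 220 [91 93 94]; 221 [90 93 93]; 222 [91 93 93]; 223 [91 92 93]; 224 [92 93 94]; 225 [91 92 93]; 226 [91 93 93]; 227 [92 93 94]; 228 [93 94 95]; 229 [91 92 93]; 230 [88 87 86]; 231 [91 80 67]; 232 [97 78 48]; 233 [101  78  43]; 234 [100  78  44]; 235 [89 76 56]; 236 [88 86 82]; 237 [94 96 96]; 238 [ 97  99 100]; 239 [ 97  98 100]; 240 [ 96  99 100]; 241 [94 94 95]; 242 [80 67 68]; 243 [65 28 28]; 244 [64 10  9]; 245 [63 10  8];
```

Call:
{"name": "drive_tool", "arguments": {"series": [[[0.05,0,-0.03],0],[[0.05,0,-0.03],0],[[0.05,-0.01,-0.03],0],[[0.05,0,-0.03],0],[[0,0,-0.03],0],[[0,0,-0.03],0],[[0,0,-0.03],0],[[0,0,0],0],[[0,0,0],0],[[0,0,0],0]]}}

```text
time: 27.6
ee_pos: [0.5244, 0.0907, 0.0921]
eef_rot: [1.0, -0.032, -0.001, 0.0]
ft_force: [-5.9, 1.6, 3.5]
width: 0.0188
grip_force: 60.0
```

```bash
python3 look.py
```

```text
27.6 [0.5244 0.0907 0.0921] [-5.9  1.6  3.5] [0.16 1.86 0.02]
red rows [(np.int64(282), -38), (np.int64(283), -31), (np.int64(243), 25), (np.int64(281), -18), (np.int64(276), 17)]
button (282.2826232910156, 268.5)
bot 242.5 top 251 (np.float64(17.512070319545636), array([-6.62586311, 60.        ]), array([ 0. , -0.1,  0.1]))
214 [101 103 104]; 215 [ 98 100 100]; 216 [94 96 96]; 217 [93 94 95]; 218 [94 94 95]; 219 [93 94 95]; 220 [92 94 96]; 221 [94 95 96]; 222 [94 95 96]; 223 [92 94 94]; 224 [92 94 94]; 225 [91 92 93]; 226 [91 92 92]; 227 [92 93 93]; 228 [91 93 93]; 229 [90 92 92]; 230 [92 93 94]; 231 [92 94 94]; 232 [92 93 94]; 233 [89 89 88]; 234 [85 79 70]; 235 [84 75 60]; 236 [87 82 77]; 237 [94 95 95]; 238 [ 97  99 100]; 239 [ 97 100 100]; 240 [ 96  99 100]; 241 [93 94 94]; 242 [78 66 67]; 243 [66 30 30]; 244 [63 13 11]; 245 [63 10 10];
```

Working: depth is about 6 mm, the tilt is steady and the nose is yielding. Continuing down.

Call:
{"name": "drive_tool", "arguments": {"series": [[[0.05,0.02,-0.03],0],[[0.05,0,-0.03],0],[[0,0,-0.03],0],[[0,0,-0.03],0],[[0,0,-0.03],0],[[0,0,-0.03],0],[[0,0,0],0],[[0,0,0],0],[[0,0,0],0],[[0,0,0],0]]}}

```text
time: 28.9
ee_pos: [0.5254, 0.0908, 0.0903]
eef_rot: [0.999, -0.032, -0.001, 0.0]
ft_force: [-6.6, 0.6, 4.2]
width: 0.019
grip_force: 60.0
```

```bash
python3 look.py | head -6
```

```text
28.9 [0.5254 0.0908 0.0903] [-6.6  0.6  4.2] [ 0.09  1.91 -0.02]
red rows [(np.int64(282), -38), (np.int64(283), -32), (np.int64(244), 19), (np.int64(276), 19), (np.int64(262), -18)]
button (282.1949157714844, 268.61865234375)
bot 243.5 top 251 (np.float64(18.40174250141677), array([-7.03252388, 60.        ]), array([ 0., -0.,  0.]))
214 [64 65 65]; 215 [84 86 86]; 216 [92 94 94]; 217 [92 94 94]; 218 [93 95 95]; 219 [94 95 96]; 220 [93 95 95]; 221 [93 94 95]; 222 [93 94 95]; 223 [93 94 95]; 224 [94 95 96]; 225 [93 94 95]; 226 [90 92 93]; 227 [91 93 93]; 228 [91 92 92]; 229 [90 92 93]; 230 [90 92 92]; 231 [90 92 93]; 232 [91 93 93]; 233 [92 92 94]; 234 [91 92 93]; 235 [86 88 88]; 236 [80 82 82]; 237 [86 88 88]; 238 [96 98 99]; 239 [ 97  99 100]; 240 [ 97  99 100]; 241 [95 96 96]; 242 [86 77 78]; 243 [72 47 47]; 244 [64 19 18]; 245 [63 12 10];
```

Call:
{"name": "drive_tool", "arguments": {"series": [[[0.03,0,-0.03],0],[[0.03,0,-0.03],0],[[0,0.01,-0.03],0],[[0,0,-0.03],0],[[0,0,-0.03],0],[[0,0,-0.03],0],[[0,0,0],0],[[0,0,0],0],[[0,0,0],0],[[0,0,0],0]]}}

```text
time: 30.2
ee_pos: [0.5257, 0.0909, 0.0884]
eef_rot: [1.0, -0.032, -0.001, 0.0]
ft_force: [-6.9, 0.2, 3.7]
width: 0.0193
grip_force: 60.0
```

```bash
python3 look.py | head -4
```

```text
30.2 [0.5257 0.0909 0.0884] [-6.9  0.2  3.7] [ 0.07  2.16 -0.02]
red rows [(np.int64(282), -37), (np.int64(283), -32), (np.int64(244), 21), (np.int64(276), 17), (np.int64(277), 17)]
button (282.1936950683594, 268.61712646484375)
bot 243.5 top 251 (np.float64(18.402256933529674), array([-7.03291774, 60.        ]), array([ 0., -0.,  0.]))
```

The heel is now inside the bore. I'll ease the grip and begin straightening by moving the handle back.

Call:
{"name": "drive_tool", "arguments": {"series": [[[-0.1,0.01,-0.02],0],[[-0.1,0.01,-0.02],0],[[-0.1,0,-0.02],0],[[-0.1,0.01,-0.02],0],[[-0.1,0.01,-0.02],0],[[-0.1,0,-0.02],0],[[-0.1,0.01,-0.02],0],[[-0.1,0,-0.02],0],[[0,0,0],0],[[0,0,0],0]], "hand": 1, "newtons": 25}}

```text
time: 31.5
ee_pos: [0.5207, 0.0917, 0.0883]
eef_rot: [0.999, -0.032, 0.002, -0.0]
ft_force: [5.0, -1.1, 5.5]
width: 0.0197
grip_force: 25.0
```

```bash
python3 look.py | head -4
```

```text
31.5 [0.5207 0.0917 0.0883] [ 5.  -1.1  5.5] [-0.21 -1.17 -0.  ]
red rows [(np.int64(282), -38), (np.int64(283), -32), (np.int64(241), 21), (np.int64(263), -20), (np.int64(262), -18)]
button (282.125, 269.15625)
bot 240.5 top 251 (np.float64(15.387664621782134), array([-5.94712584, 60.        ]), array([-0. ,  0.2, -0.2]))
```

Captured: the block now pushes back at +5 N and the tilt falls. Continuing.

Call:
{"name": "drive_tool", "arguments": {"series": [[[-0.1,0.01,0],0],[[-0.1,0,0],0],[[-0.1,0.01,0],0],[[-0.1,0,-0.02],0],[[-0.1,0.01,-0.02],0],[[-0.1,0,-0.02],0],[[0,0,0],0],[[0,0,0],0],[[0,0,0],0],[[0,0,0],0]], "hand": 1, "newtons": 20}}

```text
time: 32.8
ee_pos: [0.5132, 0.0921, 0.0868]
eef_rot: [0.999, -0.032, 0.0, -0.0]
ft_force: [2.9, -0.8, 6.0]
width: 0.0197
grip_force: 20.0
```

```bash
python3 look.py | head -4
```

```text
32.8 [0.5132 0.0921 0.0868] [ 2.9 -0.8  6. ] [ 0.14 -0.86 -0.01]
red rows [(np.int64(282), -39), (np.int64(283), -34), (np.int64(235), 24), (np.int64(264), -20), (np.int64(263), -19)]
button (282.0, 270.0)
bot 234.5 top 252 (np.float64(8.998915982062076), array([-3.88075183, 60.        ]), array([ 0. ,  0.2, -0.2]))
```

Call:
{"name": "drive_tool", "arguments": {"series": [[[-0.1,0.01,0],0],[[-0.1,0,0],0],[[-0.1,0.01,-0.02],0],[[-0.1,0,-0.02],0],[[-0.1,0.01,-0.02],0],[[-0.05,0,-0.02],0],[[0,0,0],0],[[0,0,0],0],[[0,0,0],0],[[0,0,0],0]]}}

```text
time: 34.1
ee_pos: [0.5072, 0.0922, 0.0857]
eef_rot: [0.999, -0.032, -0.0, 0.0]
ft_force: [1.7, 0.8, 2.4]
width: 0.0197
grip_force: 20.0
```

```bash
python3 look.py | head -4
```

```text
34.1 [0.5072 0.0922 0.0857] [1.7 0.8 2.4] [ 0.14 -0.47 -0.02]
red rows [(np.int64(282), -40), (np.int64(283), -34), (np.int64(231), 27), (np.int64(277), 19), (np.int64(278), 18)]
button (282.2391357421875, 270.5)
bot 230.5 top 253 (np.float64(4.531784859458934), array([-2.51356251, 60.        ]), array([ 0. ,  0.1, -0.1]))
```

Call:
{"name": "drive_tool", "arguments": {"series": [[[-0.1,0,-0.05],0],[[-0.1,0.01,-0.05],0],[[-0.05,0,-0.05],0],[[0,0,-0.05],0],[[0,0,-0.05],0],[[0,0,-0.05],0],[[0,0,0],0],[[0,0,0],0],[[0,0,0],0],[[0,0,0],0]], "hand": 1, "newtons": 15}}

```text
time: 35.4
ee_pos: [0.5047, 0.0923, 0.0827]
eef_rot: [0.999, -0.032, -0.0, 0.0]
ft_force: [0.2, 0.1, 1.1]
width: 0.0196
grip_force: 15.0
```

```bash
python3 look.py | head -4
```

```text
35.4 [0.5047 0.0923 0.0827] [0.2 0.1 1.1] [ 0.19 -0.39  0.03]
red rows [(np.int64(282), -41), (np.int64(283), -35), (np.int64(229), 24), (np.int64(278), 20), (np.int64(277), 20)]Traceback (most recent call last):
  File "look.py", line 11, in <module>
    (b,rad),_=button(c);print('button',b)
              ~~~~~~^^^
  File "h.py", line 27, in button
    k=max(hs,key=cv2.contourArea); return cv2.minEnclosingCircle(k),cv2.boundingRect(max(cs,key=cv2.contourArea))
ValueError: max() iterable argument is empty
```

Nearly upright and the force is low. Sliding down gently.

Call:
{"name": "drive_tool", "arguments": {"series": [[[0,0,-0.12],0],[[0,0,-0.12],0],[[0,0,-0.12],0],[[0,0,-0.12],0],[[0,0,-0.12],0],[[0,0,-0.12],0],[[0,0,-0.12],0],[[0,0,-0.12],0],[[0,0,0],0],[[0,0,0],0]]}}

```text
time: 36.7
ee_pos: [0.5045, 0.0923, 0.0729]
eef_rot: [1.0, -0.032, -0.0, 0.0]
ft_force: [0.1, 0.4, -1.2]
width: 0.0199
grip_force: 15.0
```

```bash
python3 look.py 2>/dev/null| head -2
```

```text
36.7 [0.5045 0.0923 0.0729] [ 0.1  0.4 -1.2] [ 0.22 -0.19 -0.06]
red rows [(np.int64(282), -39), (np.int64(283), -36), (np.int64(229), 24), (np.int64(278), 22), (np.int64(277), 22)]
```

Call:
{"name": "drive_tool", "arguments": {"series": [[[0,0,-0.12],0],[[0,0,-0.12],0],[[0,0,-0.12],0],[[0,0,-0.12],0],[[0,0,-0.05],0],[[0,0,-0.05],0],[[0,0,-0.05],0],[[0,0,0],0],[[0,0,0],0],[[0,0,0],0]]}}

```text
time: 38.0
ee_pos: [0.5047, 0.0923, 0.0668]
eef_rot: [0.999, -0.032, -0.0, 0.0]
ft_force: [-0.8, 0.8, 1.0]
width: 0.0198
grip_force: 15.0
```

Call:
{"name": "drive_tool", "arguments": {"series": [[[0,0,-0.03],0],[[0,0,0],0],[[0,0,-0.03],0],[[0,0,0],0],[[0,0,-0.03],0],[[0,0,0],0],[[0,0,-0.03],0],[[0,0,0],0],[[0,0,0],0],[[0,0,0],0]]}}

```text
time: 39.25
ee_pos: [0.5051, 0.0924, 0.0665]
eef_rot: [1.0, -0.032, 0.0, 0.0]
ft_force: [-5.1, 0.0, 11.7]
width: 0.0201
grip_force: 15.0
```

The collar has met the block at about 14 N. I'll unload and release in place.

Call:
{"name": "drive_tool", "arguments": {"series": [[[0,0,0.12],0],[[0,0,0],0],[[0,0,0],0],[[0,0,0],0],[[0,0,0],0],[[0,0,0],0],[[0,0,0],0],[[0,0,0],0],[[0,0,0],0],[[0,0,0],0]], "hand": 0.6}}

```text
time: 40.5
ee_pos: [0.5048, 0.0924, 0.0669]
eef_rot: [1.0, -0.032, 0.0, 0.0]
ft_force: [0.1, 0.0, -0.0]
width: 0.0349
grip_force: 0.0
```

```bash
python3 look.py 2>/dev/null | head -2; python3 - <<'E'
from h import *
s=r.read_state();print(s['width'],s['ft_force']);c=cam('wrist');im=c['color'].astype(int);R=Ro.from_quat(s['eef_rot']).as_matrix()
# predicted seated upright: base center at camera bore
for y in range(214,292,1): print(y,im[y,270:275].mean(0).round().astype(int)[[0,1]],end='; ')
d=np.array([.998,-.0637,0]);C=np.array([.5032,.0911,0])
for n,x,z in(('collar lean edge top',.0145,.054),('hbot',.01,.054),('htop',.01,.098),('button',0,.0995)): print(n,pix(c,C+d*x+[0,0,z]))
E
```

```text
40.5 [0.5048 0.0924 0.0669] [ 0.1  0.  -0. ] [0.03 0.01 0.02]
red rows [(np.int64(231), 24), (np.int64(283), -24), (np.int64(268), -24), (np.int64(230), 22), (np.int64(282), -22)]
0.03514549870062195 [ 0.42205021  0.66191012 -0.31160668]
214 [133 135]; 215 [130 133]; 216 [126 129]; 217 [123 125]; 218 [124 126]; 219 [124 127]; 220 [119 121]; 221 [109 112]; 222 [101 104]; 223 [93 95]; 224 [84 85]; 225 [83 84]; 226 [86 87]; 227 [95 97]; 228 [95 96]; 229 [90 83]; 230 [83 54]; 231 [79 25]; 232 [78 13]; 233 [78 14]; 234 [78 16]; 235 [79 16]; 236 [79 17]; 237 [78 15]; 238 [78 15]; 239 [79 16]; 240 [79 17]; 241 [79 15]; 242 [79 16]; 243 [80 17]; 244 [79 15]; 245 [80 16]; 246 [79 15]; 247 [79 17]; 248 [79 17]; 249 [80 17]; 250 [79 16]; 251 [80 16]; 252 [79 16]; 253 [79 15]; 254 [80 17]; 255 [80 16]; 256 [81 16]; 257 [91 19]; 258 [105  21]; 259 [122  27]; 260 [132  30]; 261 [138  33]; 262 [138  33]; 263 [138  33]; 264 [137  32]; 265 [138  35]; 266 [137  35]; 267 [134  37]; 268 [130  49]; 269 [125  64]; 270 [129  79]; 271 [128  85]; 272 [126  91]; 273 [125  94]; 274 [128  96]; 275 [131  94]; 276 [131  90]; 277 [131  86]; 278 [135  79]; 279 [138  65]; 280 [136  50]; 281 [114  37]; 282 [72 31]; 283 [39 33]; 284 [35 36]; 285 [37 39]; 286 [40 39]; 287 [40 41]; 288 [42 42]; 289 [43 44]; 290 [43 44]; 291 [46 47]; collar lean edge top [[282.32152939 221.13981227]]
hbot [[282.31840615 227.10170761]]
htop [[282.34903873 254.71309505]]
button [[282.34110452 271.6778703 ]]
```

Upright: the edge spacing of 28 px matches the 27.6 px prediction. Plunger friction could still hold it slightly proud, so I'll rise, close the fingers and press gently on the button, which also measures its height.

Call:
{"name": "drive_tool", "arguments": {"series": [[[0,0,0.8],0],[[0,0,1],0],[[0,0,1],0],[[0,0,1],0],[[0,0,0.9],0],[[-0.1,0,0],0],[[0,0,0],0],[[0,0,0],0],[[0,0,0],0],[[0,0,0],0]]}}

```text
time: 41.85
ee_pos: [0.5038, 0.0923, 0.1137]
eef_rot: [0.999, -0.032, -0.0, 0.0]
ft_force: [-0.8, 0.2, -0.1]
width: 0.0348
grip_force: 0.0
```

Call:
{"name": "drive_tool", "arguments": {"series": [[[0,0,0],0],[[0,0,0],0],[[0,0,0],0],[[0,0,0],0],[[0,0,0],0],[[0,0,0],0],[[0,0,-0.1],0],[[0,0,-0.1],0],[[0,0,0],0],[[0,0,0],0]], "hand": 1, "newtons": 15}}

```text
time: 43.1
ee_pos: [0.5038, 0.0923, 0.1119]
eef_rot: [1.0, -0.032, -0.0, 0.0]
ft_force: [1.1, -0.8, -0.5]
width: 0.0005
grip_force: 0.0
```

Call:
{"name": "drive_tool", "arguments": {"series": [[[0,0,-0.1],0],[[0,0,-0.1],0],[[0,0,-0.05],0],[[0,0,-0.05],0],[[0,0,-0.05],0],[[0,0,-0.05],0],[[0,0,-0.05],0],[[0,0,-0.05],0],[[0,0,0],0],[[0,0,0],0]]}}

```text
time: 44.35
ee_pos: [0.5038, 0.0923, 0.1069]
eef_rot: [0.999, -0.032, 0.0, 0.0]
ft_force: [-1.1, 0.4, 0.5]
width: 0.0005
grip_force: 0.0
```

Call:
{"name": "drive_tool", "arguments": {"series": [[[0,0,-0.05],0],[[0,0,-0.05],0],[[0,0,-0.05],0],[[0,0,0],0],[[0,0,-0.05],0],[[0,0,0],0],[[0,0,0],0],[[0,0,0],0],[[0,0,0],0],[[0,0,0],0]]}}

```text
time: 45.6
ee_pos: [0.5038, 0.0923, 0.1049]
eef_rot: [0.999, -0.032, 0.0, 0.0]
ft_force: [0.1, -0.5, -0.1]
width: 0.0002
grip_force: 0.0
```

```bash
python3 -c "
from h import *
print(r.finger_overhang)"
```

```text
0.008
```

No contact where the button should be, so I'll look at the handle's position numerically before going further.

```bash
python3 - <<'E'
from h import *
from h import *
s=r.read_state()
def redblobs(n):
    c=cam(n);im=c['color'];hsv=cv2.cvtColor(im,cv2.COLOR_RGB2HSV)
    m=(((hsv[...,0]<8)|(hsv[...,0]>172))&(hsv[...,1]>140)&(im[...,0]>50)).astype(np.uint8)
    k,l,st,ce=cv2.connectedComponentsWithStats(m)
    return c,[(st[i],ce[i].round(1)) for i in range(1,k) if st[i][4]>25]
c,b=redblobs('wrist');print([x for x in b])
C=np.array([.5032,.0911,0]);d=np.array([.998,-.0637,0]);q=np.array([.0637,.998,0])
box=np.array([C+d*i*.01+q*j*.01+[0,0,z] for z in(.054,.098) for i in(-1,1) for j in(-1,1)])
print('pred',pix(c,box).round(0).tolist(),'tip',pix(c,s['ee_pos']-[0,0,.008]))
c,b=redblobs('top');print([x for x in b if 200<x[1][0]<360 and 100<x[1][1]<260]);print(pix(c,box).round(0).tolist())
im=cam('wrist')['color'].astype(int)
for y in range(200,292,2): print(y,im[y,280:285].mean(0).round().astype(int),end=';')
E
```

```text
[(array([268, 213,  28,  29, 660], dtype=int32), array([281.7, 226.3]))]
pred [[294.0, 232.0], [270.0, 232.0], [294.0, 210.0], [270.0, 210.0], [296.0, 255.0], [268.0, 255.0], [297.0, 229.0], [268.0, 229.0]] tip [[280.42726394 240.85322552]]
[(array([231, 180,  10,  16,  95], dtype=int32), array([235.6, 188.4]))]
[[241.0, 193.0], [233.0, 195.0], [240.0, 186.0], [232.0, 188.0], [240.0, 185.0], [232.0, 186.0], [239.0, 178.0], [231.0, 179.0]]
200 [90 91 91];202 [90 92 92];204 [88 89 90];206 [78 80 81];208 [84 84 86];210 [83 85 86];212 [76 58 58];214 [72 11 10];216 [73 15 14];218 [73 14 12];220 [74 13 11];222 [75 16 14];224 [75 13 13];226 [74 14 13];228 [74 13 10];230 [75 12  9];232 [102  21  21];234 [116  24  22];236 [116  36  34];238 [104  99 100];240 [116 118 119];242 [90 92 93];244 [40 41 40];246 [39 40 41];248 [38 39 40];250 [39 41 41];252 [41 37 38];254 [42 16 16];256 [36 15 15];258 [17 15 18];260 [18 19 21];262 [37 37 36];264 [40 39 39];266 [39 39 39];268 [40 39 39];270 [42 43 42];272 [42 43 42];274 [44 44 43];276 [45 44 43];278 [44 44 44];280 [43 44 42];282 [33 34 35];284 [32 33 35];286 [37 37 39];288 [38 39 40];290 [40 41 42];
```

Call:
{"name": "drive_tool", "arguments": {"series": [[[0,0,-0.05],0],[[0,0,0],0],[[0,0,-0.05],0],[[0,0,0],0],[[0,0,-0.05],0],[[0,0,0],0],[[0,0,-0.05],0],[[0,0,0],0],[[0,0,0],0],[[0,0,0],0]]}}

```text
time: 47.0
ee_pos: [0.5038, 0.0923, 0.1029]
eef_rot: [0.999, -0.032, 0.0, 0.0]
ft_force: [-0.1, -0.8, -0.4]
width: 0.0003
grip_force: 0.0
```

```bash
python3 - <<'E'
from h import *
s=r.read_state();c=cam('wrist');im=c['color'].astype(float)
p=im[:,271:276].mean(1)
for y in range(205,262): print(y,p[y,:2].round().astype(int),end=';')
T=np.eye(4);T[:3,:3]=Ro.from_quat(s['eef_rot']).as_matrix();T[:3,3]=[.5048,.0924,.0669]
M=np.linalg.inv(T@np.array(vision.camera('wrist')['mount']));a=dict(c);a['R']=M[:3,:3];a['t']=M[:3,3]
red=p[:,0]-p[:,1];g=np.gradient(red);b2=205+np.argmax(g[205:225]);t2=222+np.argmax(g[222:245])
print('\n',b2,t2,s['ee_pos'])
for n,r1,r2 in(('bot',230.2,b2),('top',258.5,t2)):
  o1,d1=ray(a,[[282,r1]]);o2,d2=ray(c,[[282,r2]]);d1=d1[0];d2=d2[0]
  A=np.array([[d1[0],-d2[0]],[d1[2],-d2[2]]]);k=np.linalg.solve(A,(o2-o1)[[0,2]]);print(n,o1+k[0]*d1)
E
```

```text
205 [108 110];206 [ 99 100];207 [89 91];208 [81 83];209 [80 82];210 [86 87];211 [87 87];212 [85 75];213 [79 48];214 [73 22];215 [72 14];216 [73 15];217 [72 11];218 [72 12];219 [74 14];220 [71  9];221 [73 13];222 [73 14];223 [72 11];224 [73 14];225 [73 14];226 [73 13];227 [73 13];228 [73 13];229 [73 12];230 [73 16];231 [75 14];232 [87 17];233 [104  22];234 [120  28];235 [125  28];236 [127  29];237 [127  29];238 [127  30];239 [123  28];240 [101  26];241 [67 23];242 [36 19];243 [21 14];244 [9 6];245 [8 7];246 [4 5];247 [7 6];248 [7 8];249 [8 8];250 [7 8];251 [8 7];252 [ 9 11];253 [7 7];254 [9 9];255 [5 8];256 [10  9];257 [6 8];258 [9 9];259 [9 9];260 [11 11];261 [8 9];
 213 233 [0.50383335 0.09230985 0.10287807]
bot [0.51189707 0.09083961 0.05671495]
top [0.51155821 0.09083435 0.09949359]
```

Call:
{"name": "drive_tool", "arguments": {"series": [[[0,0,-0.05],0],[[0,0,0],0],[[0,0,-0.05],0],[[0,0,0],0],[[0,0,-0.05],0],[[0,0,0],0],[[0,0,-0.05],0],[[0,0,0],0],[[0,0,0],0],[[0,0,0],0]]}}

```text
time: 48.35
ee_pos: [0.5038, 0.0923, 0.1009]
eef_rot: [0.999, -0.032, -0.0, 0.0]
ft_force: [-0.1, 0.2, 0.0]
width: 0.0005
grip_force: 0.0
```

Call:
{"name": "drive_tool", "arguments": {"series": [[[0,0,-0.05],0],[[0,0,-0.05],0],[[0,0,-0.05],0],[[0,0,-0.05],0],[[0,0,-0.05],0],[[0,0,0],0],[[0,0,0],0],[[0,0,0],0],[[0,0,0],0],[[0,0,0],0]]}}

```text
time: 49.6
ee_pos: [0.5038, 0.0923, 0.0984]
eef_rot: [0.999, -0.032, 0.0, 0.0]
ft_force: [-0.4, -0.6, -0.3]
width: 0.0005
grip_force: 0.0
```

```bash
python3 - <<'E'
from h import *
s=r.read_state();c=cam('wrist');R=Ro.from_quat(s['eef_rot']).as_matrix();im=c['color'].astype(int)
for z in(.008,0,-.01,-.02): print(z,[pix(c,s['ee_pos']+R@[x,0,z])[0].round(1).tolist() for x in(.0095,0,-.0095)])
for cc in(262,274,282,290,302):
  print(cc,[(y,*im[y,cc-1:cc+2].mean(0).round().astype(int)) for y in range(224,262,2)])
E
```

```text
0.008 [[280.4, 228.2], [280.4, 240.9], [280.5, 253.1]]
0 [[280.3, 232.6], [280.4, 245.6], [280.4, 258.2]]
-0.01 [[280.2, 238.4], [280.3, 252.0], [280.3, 265.2]]
-0.02 [[280.1, 245.0], [280.2, 259.2], [280.2, 272.9]]
262 [(224, np.int64(118), np.int64(120), np.int64(121)), (226, np.int64(118), np.int64(119), np.int64(120)), (228, np.int64(114), np.int64(115), np.int64(116)), (230, np.int64(115), np.int64(117), np.int64(117)), (232, np.int64(116), np.int64(117), np.int64(120)), (234, np.int64(114), np.int64(117), np.int64(117)), (236, np.int64(114), np.int64(117), np.int64(117)), (238, np.int64(114), np.int64(114), np.int64(115)), (240, np.int64(114), np.int64(115), np.int64(116)), (242, np.int64(115), np.int64(117), np.int64(118)), (244, np.int64(116), np.int64(119), np.int64(119)), (246, np.int64(115), np.int64(117), np.int64(117)), (248, np.int64(116), np.int64(119), np.int64(120)), (250, np.int64(117), np.int64(119), np.int64(119)), (252, np.int64(114), np.int64(117), np.int64(117)), (254, np.int64(115), np.int64(117), np.int64(118)), (256, np.int64(77), np.int64(79), np.int64(80))
[... 3174 characters left out ...]
), np.int64(126), np.int64(125)), (236, np.int64(123), np.int64(125), np.int64(125)), (238, np.int64(121), np.int64(124), np.int64(124)), (240, np.int64(120), np.int64(123), np.int64(123)), (242, np.int64(122), np.int64(124), np.int64(125)), (244, np.int64(124), np.int64(127), np.int64(127)), (246, np.int64(124), np.int64(126), np.int64(127)), (248, np.int64(123), np.int64(125), np.int64(126)), (250, np.int64(126), np.int64(128), np.int64(128)), (252, np.int64(124), np.int64(126), np.int64(127)), (254, np.int64(124), np.int64(126), np.int64(126)), (256, np.int64(86), np.int64(88), np.int64(89)), (258, np.int64(18), np.int64(18), np.int64(18)), (260, np.int64(15), np.int64(14), np.int64(17))]
```

The fingers straddle the button without touching anything, so this press test tells me nothing. The seating evidence is the earlier stiff stop at collar height after a nearly force-free slide. I'll retreat straight up and make a final check.

Call:
{"name": "drive_tool", "arguments": {"series": [[[0,0,0.5],0],[[0,0,1],0],[[0,0,1.5],0],[[0,0,2],0],[[0,0,2],0],[[-0.5,0,1.5],0],[[-2,0,0],0],[[-2,0,0],0],[[0,0,0],0],[[0,0,0],0]]}}

```text
time: 50.9
ee_pos: [0.4594, 0.0922, 0.1838]
eef_rot: [0.999, -0.032, 0.0, 0.0]
ft_force: [-0.1, -0.2, 0.3]
width: 0.0007
grip_force: 0.0
```

```bash
python3 - <<'E'
from h import *
s=r.read_state();c=cam('wrist');im=c['color'];hsv=cv2.cvtColor(im,cv2.COLOR_RGB2HSV)
print(s['time'],s['ee_pos'])
C=np.array([.5032,.0911,0]);d=np.array([.998,-.0637,0]);q=np.array([.0637,.998,0])
m=(((hsv[...,0]<8)|(hsv[...,0]>172))&(hsv[...,1]>140)&(im[...,0]>50)).astype(np.uint8)
k,l,st,ce=cv2.connectedComponentsWithStats(m);print([x.tolist() for x in st[1:] if x[4]>60])
p=lambda x,y,z:pix(c,C+d*x+q*y+[0,0,z])[0].round(1)
print('hbot',p(.01,0,.054),'htop',p(.01,0,.098),'back',p(-.01,0,.098),'collar',p(.0145,0,.054),p(.0145,0,.05),'edge far',p(.031,0,.05),'L/R',p(.031,.032,.05),p(.031,-.032,.05))
a,b=p(.031,0,.05),p(-.01,0,.098)
u=int(round((a[0]+b[0])/2))+2
for y in range(int(a[1])-4,int(b[1])+6): print(y,im[y,u-14:u-9].astype(int).mean(0).round().astype(int)[:2],im[y,u-2:u+3].astype(int).mean(0).round().astype(int)[:2],end=';')
E
```

```text
50.9 [0.45938304 0.0921837  0.18380528]
[[269, 149, 20, 26, 334]]
hbot [279.4 146.9] htop [278.9 151.4] back [279.  173.3] collar [279.4 142.5] [279.4 142.2] edge far [279.4 126. ] L/R [248.6 126.1] [310.1 126.1]
122 [47 51] [34 34];123 [46 50] [33 34];124 [46 50] [32 33];125 [61 64] [42 43];126 [ 97 100] [71 72];127 [125 128] [95 98];128 [129 131] [100 102];129 [128 131] [ 99 102];130 [130 132] [98 99];131 [130 132] [96 98];132 [129 131] [94 95];133 [129 131] [95 96];134 [129 132] [96 98];135 [129 132] [94 96];136 [128 130] [94 95];137 [126 128] [92 93];138 [127 128] [92 94];139 [126 128] [92 94];140 [126 128] [92 94];141 [127 130] [93 95];142 [128 130] [94 95];143 [127 130] [90 92];144 [124 126] [87 89];145 [118 121] [86 88];146 [113 116] [85 88];147 [111 112] [85 85];148 [106 103] [80 66];149 [99 86] [77 36];150 [94 73] [75 15];151 [92 68] [75 13];152 [89 60] [77 14];153 [92 52] [88 17];154 [104  48] [105  21];155 [114  47] [118  26];156 [119  48] [122  25];157 [120  49] [121  35];158 [120  49] [116  60];159 [120  49] [115  91];160 [120  48] [117 111];161 [119  49] [119 121];162 [119  50] [121 124];163 [119  52] [120 123];164 [118  53] [118 120];165 [118  53] [118 121];166 [118  52] [118 120];167 [119  51] [118 120];168 [119  51] [119 119];169 [119  50] [119 109];170 [118  49] [120  85];171 [119  50] [125  54];172 [119  49] [126  31];173 [120  54] [127  30];174 [118  74] [125  57];175 [117 103] [123 101];176 [116 116] [121 121];177 [115 118] [122 125];178 [116 119] [124 127];
```

```bash
python3 - <<'E'
from h import *
s=r.read_state();c=cam('wrist');Rt=Ro.from_quat(s['eef_rot']).as_matrix();M0=np.array(vision.camera('wrist')['mount'])
def at(p):
  T=np.eye(4);T[:3,:3]=Rt;T[:3,3]=p;M=np.linalg.inv(T@M0);return dict(c,R=M[:3,:3],t=M[:3,3])
V=[at([.5048,.0924,.0669]),at([.5038,.0923,.1029]),c]
for n,rows in(('hbot',(230.2,213.2,148.6)),('htop',(258.5,232.9,153.4))):
  A=[];b=[]
  for v,y in zip(V,rows):
    o,d=ray(v,[[280,y]]);d=d[0];nrm=np.array([d[2],-d[0]])/np.hypot(d[0],d[2]);A.append(nrm);b.append(nrm@o[[0,2]])
  x=np.linalg.lstsq(np.array(A),np.array(b),rcond=None)[0];print(n,x,(np.array(A)@x-b)*1e3)
E
```

```text
hbot [0.51139414 0.05530176] [ 0.03872218 -0.04877436  0.01035976]
htop [0.5114751  0.09912881] [-0.03810077  0.04983528 -0.01231449]
```

```bash
python3 - <<'E'
from h import *
s=r.read_state();c=cam('wrist');Rt=Ro.from_quat(s['eef_rot']).as_matrix();M0=np.array(vision.camera('wrist')['mount'])
g=c['color'][115:135,265:270].astype(float).mean((1,2));print(115+np.argmax(np.gradient(g)))
def at(p):
  T=np.eye(4);T[:3,:3]=Rt;T[:3,3]=p;M=np.linalg.inv(T@M0);return dict(c,R=M[:3,:3],t=M[:3,3])
V=[at([.51277,.09269,.10826]),at([.51883,.09182,.09729]),at([.5278,.0913,.0964]),at([.4401,.0877,.1302]),c]
A=[];b=[]
for v,y in zip(V,(193.4,203.95,214.7,104.8,126.0)):
    o,d=ray(v,[[280,y]]);d=d[0];nrm=np.array([d[2],-d[0]])/np.hypot(d[0],d[2]);A.append(nrm);b.append(nrm@o[[0,2]])
x=np.linalg.lstsq(np.array(A),np.array(b),rcond=None)[0];print(x,(np.array(A)@x-b)*1e3)
E
```

```text
126
[0.53371898 0.04768807] [ 0.07710713 -0.01876215 -0.06859583 -0.11675633  0.12506734]
```

The height by triangulation is inconclusive: the gauge could still be proud by a millimetre or two. I'll regrip centred and press gently to be sure.

Call:
{"name": "drive_tool", "arguments": {"series": [[[2.2,0,0],0],[[2.1,0.01,0],0],[[0,0,0],0],[[0,0,-2.5],0],[[0,0,-2.5],0],[[0,0,-2.5],0],[[0,0,-2.2],0],[[0,0,-1.5],0],[[0,0,-0.5],0],[[0,0,0],0]], "hand": 0.4}}

```text
time: 52.4
ee_pos: [0.5019, 0.0925, 0.0666]
eef_rot: [1.0, -0.032, 0.0, 0.0]
ft_force: [-0.1, -1.1, -0.5]
width: 0.0524
grip_force: 0.0
```

Call:
{"name": "drive_tool", "arguments": {"series": [[[0,0,0],0],[[0,0,0],0],[[0,0,0],0],[[0,0,0],0],[[0,0,0],0],[[0,0,-0.05],0],[[0,0,-0.05],0],[[0,0,0],0],[[0,0,0],0],[[0,0,0],0]], "hand": 1, "newtons": 25}}

```text
time: 53.65
ee_pos: [0.5024, 0.0926, 0.0663]
eef_rot: [0.999, -0.032, 0.001, 0.0]
ft_force: [-2.4, -0.2, 9.5]
width: 0.0198
grip_force: 25.0
```

A firm stop at 9.5 N with no travel. One slightly firmer press with a small wiggle, then I'll unload and release.

Call:
{"name": "drive_tool", "arguments": {"series": [[[0,0,-0.04],0],[[0.05,0,0],0],[[0,0,0],0],[[-0.1,0,0],0],[[0,0,0],0],[[0.05,0,0],0],[[0,0,0],0],[[0,0,0],0],[[0,0,0],0],[[0,0,0],0]]}}

```text
time: 54.9
ee_pos: [0.5025, 0.0926, 0.0662]
eef_rot: [1.0, -0.032, 0.001, 0.0]
ft_force: [-3.8, -0.9, 12.2]
width: 0.0197
grip_force: 25.0
```

Firmly seated. Release and retreat.

Call:
{"name": "drive_tool", "arguments": {"series": [[[0,0,0.13],0],[[0,0,0],0],[[0,0,0],0],[[0,0,0],0],[[0,0,0],0],[[0,0,0],0],[[0,0,0],0],[[0,0,0],0],[[0,0,0],0],[[0,0,0],0]], "hand": 0.4}}

```text
time: 56.15
ee_pos: [0.5018, 0.0924, 0.0663]
eef_rot: [0.999, -0.032, 0.0, 0.0]
ft_force: [0.9, -0.9, -0.5]
width: 0.0524
grip_force: 0.0
```

Call:
{"name": "drive_tool", "arguments": {"series": [[[0,0,1],0],[[0,0,2],0],[[0,0,2.5],0],[[0,0,2.5],0],[[0,0,2.5],0],[[0,0,1.3],0],[[-2,0,0],0],[[-2.3,0,0],0],[[0,0,0],0],[[0,0,0],0]]}}

```text
time: 57.4
ee_pos: [0.4592, 0.0922, 0.1844]
eef_rot: [0.999, -0.032, 0.0, 0.0]
ft_force: [-0.1, 0.3, -0.8]
width: 0.0524
grip_force: 0.0
```

```bash
python3 - <<'E'
from h import *
s=r.read_state();c=cam('wrist');im=c['color'];print(s['time'],s['ee_pos'],s['ft_force'].round(1),s['width'])
C=np.array([.5032,.0911,0]);d=np.array([.998,-.0637,0])
p=lambda x,z:pix(c,C+d*x+[0,0,z])[0].round(1)
print('pred hbot',p(.01,.054),'htop',p(.01,.098),'back',p(-.01,.098))
q=im[:,272:275].astype(float).mean(1);red=q[:,0]-q[:,1]
print([(y,int(red[y]),int(q[y,0])) for y in range(143,180)])
E
```

```text
57.4 [0.45919698 0.09222321 0.18435761] [-0.1  0.3 -0.8] 0.05238423782010812
pred hbot [279.4 146.6] htop [279.  151.1] back [279. 173.]
[(143, -2, 106), (144, -2, 92), (145, -1, 87), (146, -1, 89), (147, 6, 87), (148, 25, 81), (149, 50, 74), (150, 62, 74), (151, 62, 75), (152, 65, 82), (153, 79, 101), (154, 94, 121), (155, 101, 130), (156, 101, 130), (157, 99, 129), (158, 88, 128), (159, 68, 124), (160, 46, 124), (161, 30, 122), (162, 21, 121), (163, 15, 121), (164, 14, 120), (165, 20, 121), (166, 30, 122), (167, 46, 124), (168, 68, 127), (169, 88, 128), (170, 99, 129), (171, 101, 130), (172, 105, 130), (173, 80, 132), (174, 31, 127), (175, 1, 118), (176, -2, 117), (177, -2, 117), (178, -2, 117), (179, -2, 118)]
```

The gauge stands upright in the predicted seated place, the arm is clear and nothing is held. Handing in.

```bash
python3 -c "
from bench import r
print(r.close_job())"
```

```text
the job is handed in; nothing more can be done
None
```

I handed the job in at about 57 s: the gauge is in the bore, upright and released, pressed to a firm stop at about 14 N; a camera height check left 1–2 mm of doubt that the collar is flush, and the plunger reading and the other things were not checked at the end.

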